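# Ready an order for its record photo at the grocery stall

### The job

Get this order ready for its photo: using the spatula, and never the gripper itself, turn over every biscuit on the board so that its dark glazed side is up and it lies flat on the board, stand all the jars, tins and bottles of the order (the squat ones with tall caps beside the carton) upright side by side on the floor of the carton, and lay the spatula back flat on its white rest, the way round it lay at first or the other. Only when all that is ready, press the red shutter button to its halfway stop, keep it there for a full second to focus, then press it fully down and let it go. Leave the egg tray, the white soap bottle and the mug where they are.

Things in the scene. Friction and masses are not known exactly. Their poses are not given: they have to be found in the camera images.
- biscuit_a: Round biscuit, 100 mm across, 80 g, pale face up at first, glazed face dark brown. Both sides alike: middle 68 mm across, 20 mm thick; rim 6 mm thick at mid height, so it hangs 7 mm over the board all round, 16 mm past the middle. Origin at its centre; z points out of the PALE face. Lift one rim: it pivots on the far rim, past upright it falls over, about 100 mm on.
- biscuit_b: A second biscuit, exactly like biscuit_a.
- board_top (a point): Centre of the top face of the fixed wooden cooling board: 280 mm along its x, 360 mm along its y, 8 mm thick (top 8 mm above the counter). x and y run along the board's sides.
- spatula: Offset spatula standing on its heel, 130 g. Origin under the handle's middle at blade underside level; x to the blade tip, z up. Red handle: bar 110 x 20 wide x 20 mm high, centre 50 mm above the origin: grip from above across its width. Steel blade: 50 mm wide, 2.5 mm thick, x = 80 to 150 mm, underside z = 0. Neck x = 50 to 85 mm. Heel: 34 mm wide at x = -50 mm, down to z = 0.
- spatula_tip (a point): Middle of the blade's front edge, on its underside, 150 mm ahead of the spatula's origin.
- spatula_mid (a point): Point on the spatula at blade underside level, 40 mm ahead of its origin; it should come to lie over rest_top when put back.
- rest_top (a point): Centre of the top face (4 mm above the counter) of the fixed white spatula rest: a plate 240 mm along x, 90 mm along y. At the start spatula_mid lies within 10 mm of it, spatula x along the rest's x, blade at the +x end.
- carton_in (a point): Centre of the inner floor (5 mm above the counter) of the fixed open cardboard carton: 160 by 160 mm inside, walls 5 mm thick, rim 60 mm above the counter. x and y run along its sides. It holds four of the goods as two by two, centres about 39 mm from the middle in x and y.
- jar_red: Red round jar with a black cap, 68 mm diameter, 76 mm tall body with a round 34 mm diameter, 40 mm tall grip cap on top (116 mm in all). Origin at the centre of its underside, z up. May be absent.
- jar_amber: Amber round jar with a brass cap and yellow label, 66 mm diameter, 76 mm tall body with a round 34 mm diameter, 40 mm tall grip cap on top (116 mm in all). Origin at the centre of its underside, z up. May be absent.
- bottle_green: Green squat round bottle with a white cap, 62 mm diameter, 76 mm tall body with a round 34 mm diameter, 40 mm tall grip cap on top (116 mm in all). Origin at the centre of its underside, z up. May be absent.
- tin_blue: Blue square tin with a steel cap, 62 by 62 mm, sides along its x and y, 76 mm tall body with a round 34 mm diameter, 40 mm tall grip cap on top (116 mm in all). Origin at the centre of its underside, z up. May be absent.
- tin_yellow: Yellow square tin with a red cap and green band, 64 by 64 mm, sides along its x and y, 76 mm tall body with a round 34 mm diameter, 40 mm tall grip cap on top (116 mm in all). Origin at the centre of its underside, z up. May be absent.
- shutter_top (a point): Centre of the top of the red shutter button, 40 mm diameter, which stands up 22 mm out of a fixed black box 76 by 76 by 34 mm; it moves down as it is pressed, 56 mm above the counter when up.
- shutter_first (a joint): First half of the button's travel, 0 (up) to 0.008 m (at its halfway stop); soft spring, 1.1 N to 2.7 N.
- shutter_second (a joint): Second half, 0 to 0.008 m (fully down); begins only after the halfway stop, at 6 N, and takes 10 N at the bottom. Springs back when let go.
- egg_tray: Bystander: grey-brown tray of ten eggs, 94 by 235 by 70 mm, origin under its centre. Leave alone.
- soap: Bystander: tall white soap bottle with a blue cap and label, 60 mm diameter, 150 mm tall, origin under its centre. Leave alone.
- mug: Bystander: blue mug, 80 mm diameter, 90 mm tall, origin under its centre. Leave alone.

How it is judged (in metres and radians):
On the way, in this order (a step that is already met when the one before it is completed fails the run):
1. the spatula is seen lifting a biscuit by its rim (((contact force between spatula and biscuit_a above 0.05 N and angle between biscuit_a's own z axis and vertical above 0.4 rad) or (contact force between spatula and biscuit_b above 0.05 N and angle between biscuit_b's own z axis and vertical above 0.4 rad))), for 0.02 s.
2. every biscuit glazed side up on the board, every jar, tin and bottle standing in the carton, the spatula back on its rest and let go (x of jar_red in the frame of carton_in between -0.055 and 0.055 m and y of jar_red in the frame of carton_in between -0.055 and 0.055 m and z of each of jar_red, jar_amber, bottle_green, tin_blue, tin_yellow in the frame of carton_in below 0.008 m and angle between each of jar_red, jar_amber, bottle_green, tin_blue, tin_yellow, spatula's own z axis and vertical below 0.12 rad and contact force between each of jar_red, jar_amber, bottle_green, tin_blue, tin_yellow, spatula and the fingers below 0.1 N and x of jar_amber in the frame of carton_in between -0.055 and 0.055 m and y of jar_amber in the frame of carton_in between -0.055 and 0.055 m and x of bottle_green in the frame of carton_in between -0.055 and 0.055 m and y of bottle_green in the frame of carton_in between -0.055 and 0.055 m and x of tin_blue in the frame of carton_in between -0.055 and 0.055 m and y of tin_blue in the frame of carton_in between -0.055 and 0.055 m and x of tin_yellow in the frame of carton_in between -0.055 and 0.055 m and y of tin_yellow in the frame of carton_in between -0.055 and 0.055 m and angle between each of biscuit_a, biscuit_b's own z axis and vertical above 2.95 rad and x of biscuit_a in the frame of board_top between -0.135 and 0.135 m and y of biscuit_a in the frame of board_top between -0.175 and 0.175 m and z of each of biscuit_a, biscuit_b in the frame of board_top below 0.018 m and linear speed of each of biscuit_a, biscuit_b below 0.03 m/s and x of biscuit_b in the frame of board_top between -0.135 and 0.135 m and y of biscuit_b in the frame of board_top between -0.175 and 0.175 m and horizontal distance between spatula_mid and rest_top below 0.04 m and z of spatula_mid in the frame of rest_top below 0.008 m), for 0.2 s.
3. the shutter is kept at its halfway stop for 0.6 s (value of joint shutter_first above 0.006 m and value of joint shutter_second below 0.0025 m), for 0.6 s.
4. the shutter is pressed fully down (value of joint shutter_second above 0.006 m), for 0.02 s.
At the end, for the whole second after the job is handed in: Every biscuit flat on the board, glaze up (0.19 rad); every item upright (0.12 rad) on the carton floor (8 mm); spatula flat on its rest (spatula_mid within 40 mm of rest_top, 8 mm, 0.12 rad); all let go; the button up again (2 mm) (all of step 2 and value of joint each of shutter_first, shutter_second below 0.002 m); the robot touches nothing.
It fails at once if the gripper or arm touches a biscuit (contact force between any of the fingers, the arm and biscuit_a above 0.3 N or contact force between any of the fingers, the arm and biscuit_b above 0.3 N).
It fails at once if the egg tray is moved by more than 30 mm or knocked over (distance of egg_tray from where it was at the start of the episode above 0.03 m or angle between egg_tray's own z axis and vertical above 0.3 rad).
It fails at once if the soap is moved by more than 30 mm or knocked over (distance of soap from where it was at the start of the episode above 0.03 m or angle between soap's own z axis and vertical above 0.3 rad).
It fails at once if the mug is moved by more than 30 mm or knocked over (distance of mug from where it was at the start of the episode above 0.03 m or angle between mug's own z axis and vertical above 0.3 rad).
Of jar_red, jar_amber, bottle_green, tin_blue, tin_yellow only 3 to 4 are there at a start; the rules pass over those that are not, and their reading is None.
At some moment in a run one of jar_red, jar_amber, bottle_green, tin_blue, tin_yellow, biscuit_a, biscuit_b may be knocked a few centimetres aside while the robot is not near it.
It also fails if it takes over 210 s, if anything falls off the work surface, if the arm or the gripper's body presses on something with over 40 N, if the wrist force passes 120 N, or if a joint passes its speed limit or range.

### The arm

A 6-joint arm with a two-finger parallel gripper is mounted at the origin on the work surface. World frame = base frame: x ahead of the robot, y to its left, z up, the work surface at z = 0. Lengths are in mm, angles in rad, forces in N, time in s.
With the tool pointing down it reaches from about 275 to 1000 mm from the base axis. Payload 8.4 kg.
Tool frame: the origin (TCP) lies midway between the tips of the shut fingers; the grasp point (between the pads) lies 19 mm behind it; z points along the fingers, y is the line along which they close (so a half turn about z gives the same grasp; the last joint's range is limited). The gripper opens to 85 mm and grips with 20 to 120 N. Pads are 22 mm wide; open, the fingers measure 114 mm over their backs; the gripper's body (76 mm by 85 mm) begins 54 mm behind the grasp point. The pads swing forward as they close: fully open they stand 13 mm farther back than shut.
Start: joints at [1.27, 0.353, 1.633, -0, 1.155, -0.002], TCP at [183.982, 597.309, 231.281] pointing down, gripper open.
Joint ranges: [-2.63, 2.63], [-0.92, 2.1], [0.06, 2.66], [-1.3, 4.44], [0, 2.69], [-3.02, 3.02]. Speed limits (rad/s): [2.22, 2.22, 2.79, 3.14, 3.14, 3.14].

### API

Orientations are given as [roll, pitch, yaw] about the fixed x, y, z axes, in that order (R = Rz(yaw) Ry(pitch) Rx(roll)).
In Python, from rig import r, imaging gives the robot as it stands. The module is installed in compiled form; this text tells all that it offers.
- The arm moves only by the tool arm_command, never from a script. Its argument "deltas" is a list of rows, each an object of numbers: "hand": the finger opening in mm, from 0 to 85.4; "tx", "ty", "tz": the shift along the tool's x, y, z in mm; "wx", "wy", "wz": the turn, a rotation vector about the tool's x, y, z in rad. A call has 1 to 8 rows; each row shifts and turns the commanded pose from where the row before left it, along the tool's axes as they then stand; what a row does not reach is not made up. A row lasts 1/8 s, in which the tool goes at most 62.5 mm and 10.7 degrees, less where a joint would pass 70% of its speed; a pose out of reach is approached as far as the arm can. A call with a gripper value outside its range is refused whole. The fingers move at their own pace and stop on an object; "squeeze" is the grip in N (left out, the last holds). Time passes only in rows, so rows that do not move let the fingers close. It gives the time, the measured TCP pose, the force, the opening and the grip force at its end, in the units of the state.
- r.sense(): the state, without advancing time (a new reading comes with each control period).
- imaging.grab_frame(name): name is "scene" or "top"; returns a dict with "image" (384x512x3 uint8, red, green, blue), "mtx" (3x3 intrinsics, pixels), "world_to_cam" (4x4, takes a point from world to camera coordinates). Camera axes: x right, y up, looking along -z (the intrinsics and any distortion apply to the point x, -y, -z); pixel columns grow to the right and rows downward; lengths in mm; the calibration is good to about 2 mm. A picture is of the moment at which its call begins. There is no depth.
- r.sign_off(): hands the job in; it is judged then, once.
The state is a dict: "clock": time; "qpos": joint angles; "qvel": joint speeds; "joint_efforts": joint torques, N m; "eef_pos": TCP position; "tcp_rot": TCP orientation; "contact_force": force on the tool from outside, world axes, zero at the start; "wrist_torque": the same for the moment, N m; "opening": opening from 0.0 (shut) to 1.0 (fully open); "grasp_force": force on a finger pad.
Only numpy, scipy, OpenCV 4.12 (cv2) and the standard library are available. Lean on these libraries where they do the work, as an engineer would, in place of code of your own. Each camera call takes 0.05 s, during which the arm holds its last target. There are 200 camera calls.

## Working session

There is one attempt and no reset: what is moved stays moved. The work goes in short steps, Python scripts to look and compute and a tool call to move; the robot and the scene stay as the last step left them, time stands still between calls to the robot, and variables do not carry over. Pictures are saved under pics/ and viewed, at most 14 in all, crops included, and the job is handed in when it is done.

Besides the shell and the picture viewer there is one more tool, called after "Request:" as name([rows], argument=value, ...), one row to a line, values as JSON. arm_command: Moves the arm, as the interface text tells. Its arguments: {"type":"object","properties":{"deltas":{"type":"array"},"squeeze":{"type":"number"}},"required":["deltas"]}

```bash
mkdir -p pics; cat > h.py <<'E'
import numpy as np, cv2
from rig import r, imaging
def snap(name, fn, crop=None, k=1):
    f=imaging.grab_frame(name); np.savez('cal_%s.npz'%name, m=f['mtx'], w=f['world_to_cam'], im=f['image'])
    im=f['image'][:,:,::-1]
    if crop: x0,y0,x1,y1=crop; im=im[y0:y1,x0:x1]
    im=cv2.resize(im,None,fx=k,fy=k,interpolation=cv2.INTER_CUBIC); cv2.imwrite('pics/'+fn,im)
def cal(name):
    d=np.load('cal_%s.npz'%name); return d['m'],d['w']
def px2w(name,u,v,z):
    m,w=cal(name); d=np.linalg.inv(m)@[u,v,1]; d=np.array([d[0],-d[1],-d[2]])
    R,t=w[:3,:3],w[:3,3]; c=-R.T@t; D=R.T@d; return c+D*(z-c[2])/D[2]
def w2px(name,p):
    m,w=cal(name); q=w[:3,:3]@np.array(p,float)+w[:3,3]; a=m@[q[0],-q[1],-q[2]]; return a[:2]/a[2]
E
python3 -c "
from h import *
snap('top','top0.png',None,1.56);snap('scene','scene0.png',None,1.56)
for n in('top','scene'):
    m,w=cal(n);print(m.round(1),w.round(3))
print(r.sense())"
```

```text
[[369.4   0.  260.7]
 [  0.  369.4 188.4]
 [  0.    0.    1. ]] [[-2.000000e-03 -1.000000e+00 -9.000000e-03  7.200000e+00]
 [ 9.840000e-01 -4.000000e-03  1.800000e-01 -5.682570e+02]
 [-1.800000e-01 -8.000000e-03  9.840000e-01 -1.214398e+03]
 [ 0.000000e+00  0.000000e+00  0.000000e+00  1.000000e+00]]
[[460.8   0.  264.5]
 [  0.  460.8 187.9]
 [  0.    0.    1. ]] [[-6.07000e-01  7.95000e-01  1.00000e-02  3.16307e+02]
 [-5.29000e-01 -4.13000e-01  7.41000e-01  2.50421e+02]
 [ 5.93000e-01  4.45000e-01  6.71000e-01 -1.92649e+03]
 [ 0.00000e+00  0.00000e+00  0.00000e+00  1.00000e+00]]
{'clock': 0.1, 'qpos': array([ 1.26961028e+00,  3.53592700e-01,  1.63406812e+00, -2.68185899e-05,
        1.15521569e+00, -2.39694206e-03]), 'qvel': array([ 0.00117554, -0.00117722, -0.00076955,  0.00059454,  0.00127203,
        0.00075348]), 'joint_efforts': array([-9.79368851e-04, -6.06351614e+01, -3.42818534e+01, -2.26650656e-06,
        3.97606927e-03,  2.32176757e-05]), 'eef_pos': array([183.85304823, 596.88765277, 230.62455972]), 'tcp_rot': array([-3.14030874e+00,  2.14445225e-05,  2.84281441e+00]), 'contact_force': array([-0.67891279, -0.42406857,  0.2171918 ]), 'wrist_torque': array([ 0.05136659, -0.03086301,  0.02602119]), 'grasp_force': 0.0, 'opening': 0.9994353980136557}
```

View pics/top0.png

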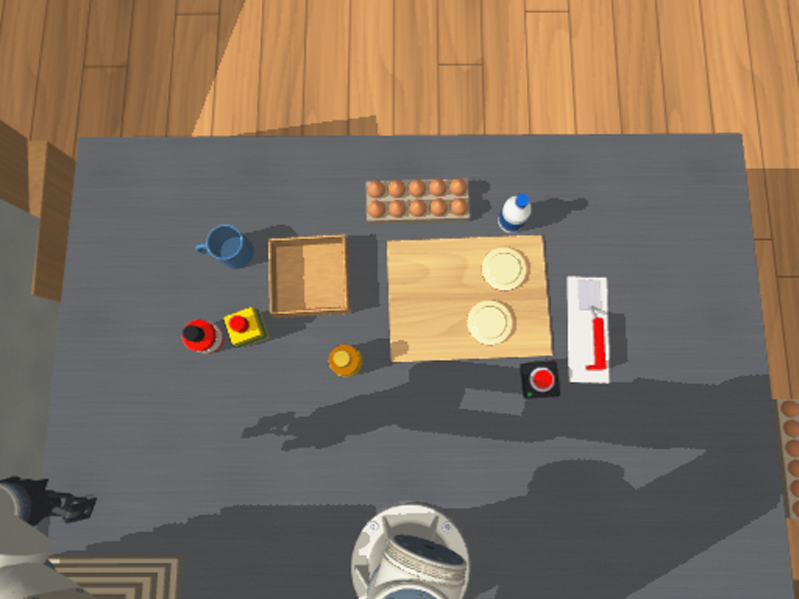

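View pics/scene0.png

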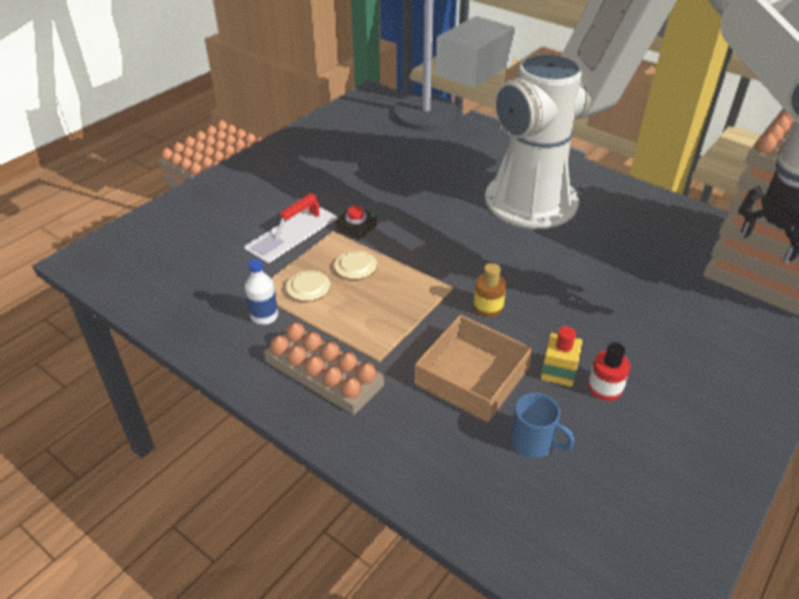

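The top view shows jar_red (cap at 194,333), tin_yellow (238,324) and jar_amber (342,356). It also shows the carton (308,275), two pale biscuits (504,269 and 491,322), the spatula on its rest (588,330) and the shutter (542,379). I'll enlarge two areas of it.

```bash
python3 -c "
from h import *
im=np.load('cal_top.npz')['im'][:,:,::-1]
for n,(x0,y0,x1,y1) in dict(a=(110,140,270,260),b=(240,140,400,260)).items(): cv2.imwrite('pics/c_%s.png'%n,cv2.resize(im[y0:y1,x0:x1],None,fx=5,fy=5,interpolation=cv2.INTER_CUBIC))
"
```

```text
(no output)
```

View pics/c_a.png

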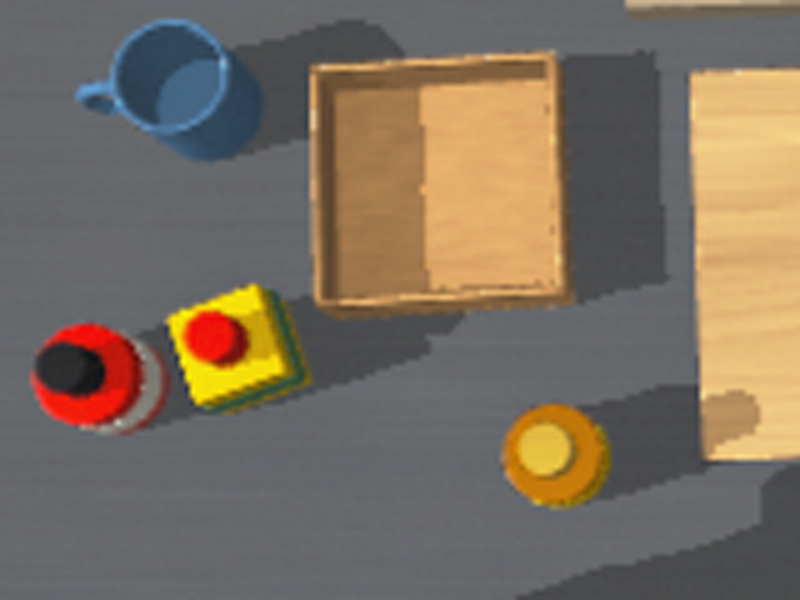

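View pics/c_b.png

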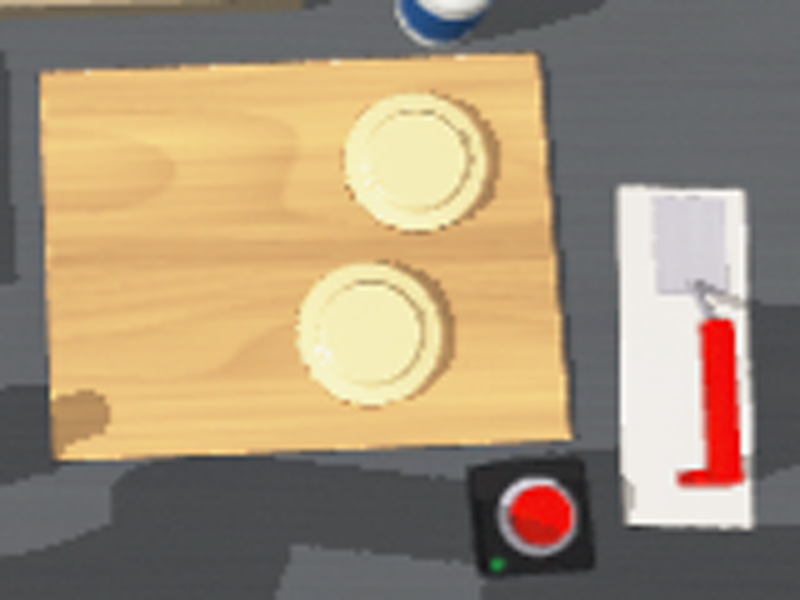

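```bash
cat > pts.py <<'E'
from h import *
def P(c,u,v,z): 
    x0=110 if c=='a' else 240
    return px2w('top',x0+u/5-.4,140+v/5-.4,z)
for n,c,z,ps in [('redcap','a',116,[(60,369)]),('redbody','a',76,[(88,375)]),('yelcap','a',116,[(212,338)]),('yelbody','a',76,[(168,318),(262,287),(288,370),(205,410)]),
 ('ambcap','a',116,[(545,449)]),('ambbody','a',76,[(553,455)]),('carton','a',60,[(312,66),(554,53),(572,298),(318,308)]),
 ('board','b',8,[(40,72),(538,54),(571,438),(54,461)]),('bisA','b',18,[(418,162)]),('bisB','b',18,[(371,333)]),('bistopA','b',28,[(414,160)]),('bistopB','b',28,[(370,333)]),
 ('shut','b',56,[(541,515)]),('rest','b',4,[(616,187),(746,190),(753,528),(627,525)]),('blade','b',6.5,[(653,196),(724,197),(729,292),(656,292)]),
 ('handle','b',64,[(703,321),(733,319),(741,478),(710,480)])]:
    q=np.array([P(c,*p,z) for p in ps]); print(n,q[:,:2].round(0).tolist(),'mean',q.mean(0).round(1)[:2], [round(float(np.linalg.norm(q[i]-q[i-1])),0) for i in range(len(q))] if len(q)>1 else '')
E
python3 pts.py
```

```text
redcap [[476.0, 453.0]] mean [476.4 453.1] 
redbody [[477.0, 450.0]] mean [476.9 449.7] 
yelcap [[496.0, 356.0]] mean [496.2 356. ] 
yelbody [[515.0, 398.0], [536.0, 336.0], [480.0, 316.0], [453.0, 370.0]] mean [496.  355.4] [68.0, 65.0, 59.0, 60.0]
ambcap [[424.0, 140.0]] mean [424.2 139.5] 
ambbody [[423.0, 139.0]] mean [423.  139.1] 
carton [[694.0, 313.0], [702.0, 145.0], [530.0, 130.0], [524.0, 302.0]] mean [612.3 222.6] [170.0, 168.0, 173.0, 172.0]
board [[703.0, 53.0], [714.0, -306.0], [438.0, -317.0], [423.0, 42.0]] mean [ 569.5 -132.1] [280.0, 359.0, 276.0, 359.0]
bisA [[633.0, -216.0]] mean [ 632.6 -215.7] 
bisB [[511.0, -179.0]] mean [ 510.6 -179. ] 
bistopA [[632.0, -211.0]] mean [ 631.8 -211.3] 
bistopB [[509.0, -177.0]] mean [ 509.3 -176.9] 
shut [[384.0, -283.0]] mean [ 383.5 -283.1] 
rest [[617.0, -358.0], [614.0, -451.0], [376.0, -440.0], [378.0, -354.0]] mean [ 496.4 -400.8] [239.0, 92.0, 239.0, 87.0]
blade [[610.0, -384.0], [609.0, -434.0], [540.0, -433.0], [541.0, -382.0]] mean [ 574.9 -408.3] [69.0, 50.0, 68.0, 51.0]
handle [[512.0, -396.0], [513.0, -416.0], [407.0, -414.0], [406.0, -394.0]] mean [ 459.5 -404.9] [106.0, 20.0, 106.0, 21.0]
```

```bash
cat > plan.py <<'E'
# plan.py: rows for a list of waypoints (x,y,z,yaw,nrows), tool down, from the measured pose
import json
from h import *
def plan(wps,start=None):
    s=r.sense(); p=np.array(s['eef_pos'],float); yaw=float(s['tcp_rot'][2])
    if start: p=np.array(start[:3],float); yaw=start[3]
    rows=[]
    for x,y,z,yw,n in wps:
        p0=p.copy(); y0=yaw; dy=(yw-y0+np.pi)%(2*np.pi)-np.pi
        for i in range(1,n+1):
            d=p0+(np.array([x,y,z])-p0)*i/n-p; c,s_=np.cos(yaw),np.sin(yaw)
            t=[round(c*d[0]+s_*d[1]),round(s_*d[0]-c*d[1]),round(-d[2])]; w=round(-(y0+dy*i/n-yaw),2)
            p=p+np.array([c*t[0]+s_*t[1],s_*t[0]-c*t[1],-t[2]]); yaw-=w
            rows.append({k:v for k,v in zip(('tx','ty','tz','wz'),t+[w]) if v} or {'tz':0})
    print('end',p.round(1),round(yaw,3))
    for i in range(0,len(rows),8): print(json.dumps(rows[i:i+8]))
def where():
    s=r.sense(); print(round(s['clock'],2),np.round(s['eef_pos'],1),np.round(s['tcp_rot'],3),np.round(s['contact_force'],1),round(s['opening'],3),round(s['grasp_force'],1))
E
python3 -c "
from plan import *
plan([(460,-405,160,-.02,24)])
for p in [(328,138,50),(328,150,0)]: print(px2w('top',*p).round())"
```

```text
end [ 460.3 -404.6  159.6] -0.017
[{"tx": -23, "ty": -37, "tz": 3, "wz": 0.12}, {"tx": -28, "ty": -33, "tz": 3, "wz": 0.12}, {"tx": -31, "ty": -30, "tz": 3, "wz": 0.12}, {"tx": -35, "ty": -26, "tz": 3, "wz": 0.12}, {"tx": -37, "ty": -22, "tz": 3, "wz": 0.12}, {"tx": -40, "ty": -17, "tz": 3, "wz": 0.12}, {"tx": -41, "ty": -12, "tz": 3, "wz": 0.11}, {"tx": -43, "ty": -7, "tz": 3, "wz": 0.12}]
[{"tx": -43, "ty": -2, "tz": 2, "wz": 0.12}, {"tx": -44, "ty": 3, "tz": 3, "wz": 0.12}, {"tx": -42, "ty": 8, "tz": 3, "wz": 0.12}, {"tx": -41, "ty": 13, "tz": 3, "wz": 0.12}, {"tx": -40, "ty": 18, "tz": 3, "wz": 0.12}, {"tx": -37, "ty": 22, "tz": 3, "wz": 0.12}, {"tx": -34, "ty": 27, "tz": 3, "wz": 0.12}, {"tx": -31, "ty": 31, "tz": 3, "wz": 0.12}]
[{"tx": -26, "ty": 34, "tz": 3, "wz": 0.12}, {"tx": -23, "ty": 37, "tz": 3, "wz": 0.12}, {"tx": -18, "ty": 39, "tz": 3, "wz": 0.12}, {"tx": -12, "ty": 41, "tz": 3, "wz": 0.12}, {"tx": -8, "ty": 43, "tz": 3, "wz": 0.11}, {"tx": -3, "ty": 43, "tz": 3, "wz": 0.12}, {"tx": 2, "ty": 44, "tz": 3, "wz": 0.12}, {"tx": 7, "ty": 42, "tz": 3, "wz": 0.12}]
[ 748. -231.   50.]
[ 718. -239.    0.]
```

Request:
arm_command([
  {"tx":-23,"ty":-37,"tz":3,"wz":0.12},
  {"tx":-28,"ty":-33,"tz":3,"wz":0.12},
  {"tx":-31,"ty":-30,"tz":3,"wz":0.12},
  {"tx":-35,"ty":-26,"tz":3,"wz":0.12},
  {"tx":-37,"ty":-22,"tz":3,"wz":0.12},
  {"tx":-40,"ty":-17,"tz":3,"wz":0.12},
  {"tx":-41,"ty":-12,"tz":3,"wz":0.11},
  {"tx":-43,"ty":-7,"tz":3,"wz":0.12},
])

```text
schema error: expected keys hand, tx, ty, tz, wx, wy, wz
```

Request:
arm_command([
  {"tx":-43,"ty":-2,"tz":2,"wz":0.12},
  {"tx":-44,"ty":3,"tz":3,"wz":0.12},
  {"tx":-42,"ty":8,"tz":3,"wz":0.12},
  {"tx":-41,"ty":13,"tz":3,"wz":0.12},
  {"tx":-40,"ty":18,"tz":3,"wz":0.12},
  {"tx":-37,"ty":22,"tz":3,"wz":0.12},
  {"tx":-34,"ty":27,"tz":3,"wz":0.12},
  {"tx":-31,"ty":31,"tz":3,"wz":0.12},
])

```text
schema error: expected keys hand, tx, ty, tz, wx, wy, wz
```

Request:
arm_command([
  {"tx":-26,"ty":34,"tz":3,"wz":0.12},
  {"tx":-23,"ty":37,"tz":3,"wz":0.12},
  {"tx":-18,"ty":39,"tz":3,"wz":0.12},
  {"tx":-12,"ty":41,"tz":3,"wz":0.12},
  {"tx":-8,"ty":43,"tz":3,"wz":0.11},
  {"tx":-3,"ty":43,"tz":3,"wz":0.12},
  {"tx":2,"ty":44,"tz":3,"wz":0.12},
  {"tx":7,"ty":42,"tz":3,"wz":0.12},
])

```text
schema error: expected keys hand, tx, ty, tz, wx, wy, wz
```

```bash
python3 -c "
from plan import *
where(); plan([(460,-405,160,-.02,1),(460,-405,35,-.02,7)])"
```

```text
0.1 [183.9 596.9 230.6] [-3.14   0.     2.843] [-0.7 -0.4  0.2] 0.999 0.0
end [ 460.2 -404.8   34.6] -0.017
[{"tx": -559, "ty": -876, "tz": 71, "wz": 2.86}, {"tz": 18}, {"tz": 18}, {"tz": 17}, {"tz": 18}, {"tz": 18}, {"tz": 18}, {"tz": 18}]
```

Request:
arm_command([
  {"hand":85,"tx":-23,"ty":-37,"tz":3,"wx":0,"wy":0,"wz":0.12},
  {"hand":85,"tx":-28,"ty":-33,"tz":3,"wx":0,"wy":0,"wz":0.12},
  {"hand":85,"tx":-31,"ty":-30,"tz":3,"wx":0,"wy":0,"wz":0.12},
  {"hand":85,"tx":-35,"ty":-26,"tz":3,"wx":0,"wy":0,"wz":0.12},
  {"hand":85,"tx":-37,"ty":-22,"tz":3,"wx":0,"wy":0,"wz":0.12},
  {"hand":85,"tx":-40,"ty":-17,"tz":3,"wx":0,"wy":0,"wz":0.12},
  {"hand":85,"tx":-41,"ty":-12,"tz":3,"wx":0,"wy":0,"wz":0.11},
  {"hand":85,"tx":-43,"ty":-7,"tz":3,"wx":0,"wy":0,"wz":0.12},
], squeeze=80)

```text
clock: 1.1
eef_pos: [276.0, 262.0, 207.1]
tcp_rot: [-3.142, 0.0, 1.889]
contact_force: [0.7, 0.6, 0.4]
opening: 0.997
grasp_force: 0.0
```

Request:
arm_command([
  {"hand":85,"tx":-43,"ty":-2,"tz":2,"wx":0,"wy":0,"wz":0.12},
  {"hand":85,"tx":-44,"ty":3,"tz":3,"wx":0,"wy":0,"wz":0.12},
  {"hand":85,"tx":-42,"ty":8,"tz":3,"wx":0,"wy":0,"wz":0.12},
  {"hand":85,"tx":-41,"ty":13,"tz":3,"wx":0,"wy":0,"wz":0.12},
  {"hand":85,"tx":-40,"ty":18,"tz":3,"wx":0,"wy":0,"wz":0.12},
  {"hand":85,"tx":-37,"ty":22,"tz":3,"wx":0,"wy":0,"wz":0.12},
  {"hand":85,"tx":-34,"ty":27,"tz":3,"wx":0,"wy":0,"wz":0.12},
  {"hand":85,"tx":-31,"ty":31,"tz":3,"wx":0,"wy":0,"wz":0.12},
])

```text
clock: 2.1
eef_pos: [368.2, -72.7, 184.2]
tcp_rot: [3.141, -0.0, 0.929]
contact_force: [1.2, 0.5, -0.1]
opening: 0.994
grasp_force: 0.0
```

Request:
arm_command([
  {"hand":85,"tx":-26,"ty":34,"tz":3,"wx":0,"wy":0,"wz":0.12},
  {"hand":85,"tx":-23,"ty":37,"tz":3,"wx":0,"wy":0,"wz":0.12},
  {"hand":85,"tx":-18,"ty":39,"tz":3,"wx":0,"wy":0,"wz":0.12},
  {"hand":85,"tx":-12,"ty":41,"tz":3,"wx":0,"wy":0,"wz":0.12},
  {"hand":85,"tx":-8,"ty":43,"tz":3,"wx":0,"wy":0,"wz":0.11},
  {"hand":85,"tx":-3,"ty":43,"tz":3,"wx":0,"wy":0,"wz":0.12},
  {"hand":85,"tx":2,"ty":44,"tz":3,"wx":0,"wy":0,"wz":0.12},
  {"hand":85,"tx":7,"ty":42,"tz":3,"wx":0,"wy":0,"wz":0.12},
])

```text
clock: 3.1
eef_pos: [460.5, -405.6, 159.8]
tcp_rot: [-3.141, 0.0, -0.021]
contact_force: [1.0, -0.0, 0.1]
opening: 0.994
grasp_force: 0.0
```

```bash
python3 - <<'E'
s=open('plan.py').read()
s=s.replace("rows.append({k:v for k,v in zip(('tx','ty','tz','wz'),t+[w]) if v} or {'tz':0})","rows.append(dict(hand=hand,tx=t[0],ty=t[1],tz=t[2],wx=0,wy=0,wz=w+0.0))").replace("def plan(wps,start=None)","def plan(wps,hand=85,start=None)").replace("json.dumps(rows[i:i+8])","json.dumps(rows[i:i+8],separators=(',',':'))")
open('plan.py','w').write(s)
E
python3 -c "
from plan import *
where(); plan([(460,-405,160,-.02,1),(460,-405,35,-.02,6)])"
```

```text
3.1 [ 460.5 -405.6  159.8] [-3.141  0.    -0.021] [ 1.  -0.   0.1] 0.994 0.0
end [ 460.5 -404.6   34.8] -0.021
[{"hand":85,"tx":0,"ty":-1,"tz":0,"wx":0,"wy":0,"wz":0.0},{"hand":85,"tx":0,"ty":0,"tz":21,"wx":0,"wy":0,"wz":0.0},{"hand":85,"tx":0,"ty":0,"tz":21,"wx":0,"wy":0,"wz":0.0},{"hand":85,"tx":0,"ty":0,"tz":20,"wx":0,"wy":0,"wz":0.0},{"hand":85,"tx":0,"ty":0,"tz":21,"wx":0,"wy":0,"wz":0.0},{"hand":85,"tx":0,"ty":0,"tz":21,"wx":0,"wy":0,"wz":0.0},{"hand":85,"tx":0,"ty":0,"tz":21,"wx":0,"wy":0,"wz":0.0}]
```

Request:
arm_command([
  {"hand":85,"tx":0,"ty":-1,"tz":0,"wx":0,"wy":0,"wz":0.0},
  {"hand":85,"tx":0,"ty":0,"tz":21,"wx":0,"wy":0,"wz":0.0},
  {"hand":85,"tx":0,"ty":0,"tz":21,"wx":0,"wy":0,"wz":0.0},
  {"hand":85,"tx":0,"ty":0,"tz":20,"wx":0,"wy":0,"wz":0.0},
  {"hand":85,"tx":0,"ty":0,"tz":21,"wx":0,"wy":0,"wz":0.0},
  {"hand":85,"tx":0,"ty":0,"tz":21,"wx":0,"wy":0,"wz":0.0},
  {"hand":85,"tx":0,"ty":0,"tz":21,"wx":0,"wy":0,"wz":0.0},
  {"hand":10,"tx":0,"ty":0,"tz":0,"wx":0,"wy":0,"wz":0.0},
])

```text
clock: 4.1
eef_pos: [459.1, -401.3, 33.9]
tcp_rot: [-3.139, 0.003, -0.016]
contact_force: [0.4, 0.1, 0.5]
opening: 0.812
grasp_force: 0.0
```

Request:
arm_command([
  {"hand":10,"tx":0,"ty":0,"tz":0,"wx":0,"wy":0,"wz":0},
  {"hand":10,"tx":0,"ty":0,"tz":0,"wx":0,"wy":0,"wz":0},
  {"hand":10,"tx":0,"ty":0,"tz":0,"wx":0,"wy":0,"wz":0},
  {"hand":10,"tx":0,"ty":0,"tz":0,"wx":0,"wy":0,"wz":0},
  {"hand":10,"tx":0,"ty":0,"tz":0,"wx":0,"wy":0,"wz":0},
  {"hand":10,"tx":0,"ty":0,"tz":0,"wx":0,"wy":0,"wz":0},
])

```text
clock: 4.85
eef_pos: [460.8, -403.6, 36.0]
tcp_rot: [3.141, -0.001, -0.017]
contact_force: [0.5, -0.4, 6.8]
opening: 0.222
grasp_force: 78.0
```

```bash
python3 -c "
from plan import *
where(); plan([(460,-405,100,-.02,3),(632,-450,100,1.571,10),(632,-450,41,1.571,3)],10)"
```

```text
4.85 [ 460.8 -403.6   36. ] [ 3.141e+00 -1.000e-03 -1.700e-02] [ 0.5 -0.4  6.8] 0.222 78.0
end [ 632.2 -450.3   41. ] 1.573
[{"hand":10,"tx":0,"ty":0,"tz":-21,"wx":0,"wy":0,"wz":0.0},{"hand":10,"tx":-1,"ty":1,"tz":-22,"wx":0,"wy":0,"wz":0.0},{"hand":10,"tx":0,"ty":0,"tz":-21,"wx":0,"wy":0,"wz":0.0},{"hand":10,"tx":17,"ty":4,"tz":0,"wx":0,"wy":0,"wz":-0.16},{"hand":10,"tx":17,"ty":7,"tz":0,"wx":0,"wy":0,"wz":-0.16},{"hand":10,"tx":15,"ty":10,"tz":0,"wx":0,"wy":0,"wz":-0.16},{"hand":10,"tx":13,"ty":11,"tz":0,"wx":0,"wy":0,"wz":-0.16},{"hand":10,"tx":11,"ty":14,"tz":0,"wx":0,"wy":0,"wz":-0.15}]
[{"hand":10,"tx":10,"ty":15,"tz":0,"wx":0,"wy":0,"wz":-0.16},{"hand":10,"tx":6,"ty":17,"tz":0,"wx":0,"wy":0,"wz":-0.16},{"hand":10,"tx":4,"ty":17,"tz":0,"wx":0,"wy":0,"wz":-0.16},{"hand":10,"tx":1,"ty":18,"tz":0,"wx":0,"wy":0,"wz":-0.16},{"hand":10,"tx":-2,"ty":18,"tz":0,"wx":0,"wy":0,"wz":-0.16},{"hand":10,"tx":0,"ty":0,"tz":20,"wx":0,"wy":0,"wz":0.0},{"hand":10,"tx":0,"ty":0,"tz":19,"wx":0,"wy":0,"wz":0.0},{"hand":10,"tx":0,"ty":0,"tz":20,"wx":0,"wy":0,"wz":0.0}]
```

Request:
arm_command([
  {"hand":10,"tx":0,"ty":0,"tz":-21,"wx":0,"wy":0,"wz":0.0},
  {"hand":10,"tx":-1,"ty":1,"tz":-22,"wx":0,"wy":0,"wz":0.0},
  {"hand":10,"tx":0,"ty":0,"tz":-21,"wx":0,"wy":0,"wz":0.0},
  {"hand":10,"tx":17,"ty":4,"tz":0,"wx":0,"wy":0,"wz":-0.16},
  {"hand":10,"tx":17,"ty":7,"tz":0,"wx":0,"wy":0,"wz":-0.16},
  {"hand":10,"tx":15,"ty":10,"tz":0,"wx":0,"wy":0,"wz":-0.16},
  {"hand":10,"tx":13,"ty":11,"tz":0,"wx":0,"wy":0,"wz":-0.16},
  {"hand":10,"tx":11,"ty":14,"tz":0,"wx":0,"wy":0,"wz":-0.15},
])

```text
clock: 5.85
eef_pos: [545.2, -426.8, 98.7]
tcp_rot: [-3.14, 0.0, 0.778]
contact_force: [0.1, 0.1, -0.7]
opening: 0.221
grasp_force: 78.4
```

Request:
arm_command([
  {"hand":10,"tx":10,"ty":15,"tz":0,"wx":0,"wy":0,"wz":-0.16},
  {"hand":10,"tx":6,"ty":17,"tz":0,"wx":0,"wy":0,"wz":-0.16},
  {"hand":10,"tx":4,"ty":17,"tz":0,"wx":0,"wy":0,"wz":-0.16},
  {"hand":10,"tx":1,"ty":18,"tz":0,"wx":0,"wy":0,"wz":-0.16},
  {"hand":10,"tx":-2,"ty":18,"tz":0,"wx":0,"wy":0,"wz":-0.16},
  {"hand":10,"tx":0,"ty":0,"tz":20,"wx":0,"wy":0,"wz":0.0},
  {"hand":10,"tx":0,"ty":0,"tz":19,"wx":0,"wy":0,"wz":0.0},
  {"hand":10,"tx":0,"ty":0,"tz":10,"wx":0,"wy":0,"wz":0.0},
])

```text
clock: 6.85
eef_pos: [629.7, -448.8, 47.2]
tcp_rot: [-3.138, -0.002, 1.571]
contact_force: [-0.2, -0.0, -1.5]
opening: 0.222
grasp_force: 78.4
```

```bash
python3 -c "
from plan import *
where(); snap('scene','s1.png',(140,100,340,250),4)"
```

```text
6.85 [ 629.7 -448.8   47.2] [-3.138e+00 -2.000e-03  1.571e+00] [-0.2 -0.  -1.5] 0.222 78.4
```

View pics/s1.png

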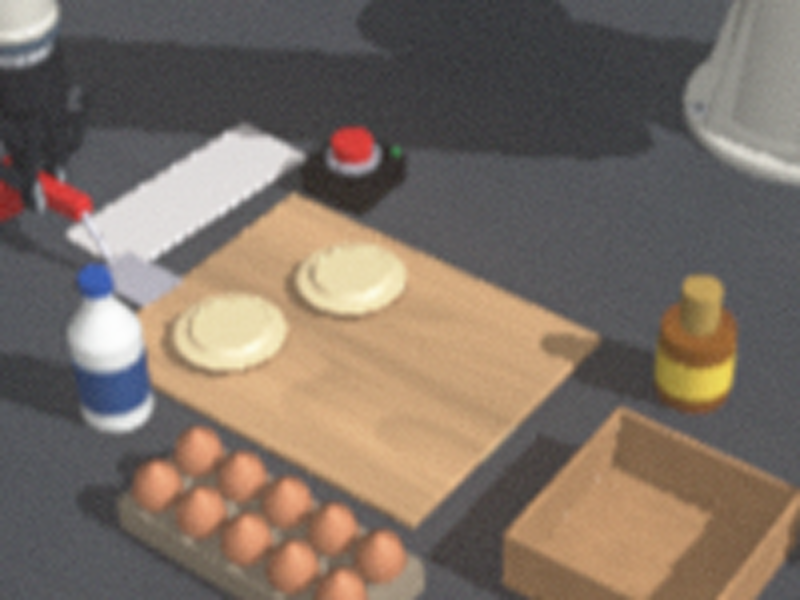

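Level spatula held at right angles to the board; the blade's front edge is near (162,295), biscuit A near (230,332) and B near (351,279), both still pale side up.

```bash
python3 -c "
from plan import *
S=lambda u,v,z: px2w('scene',140+(u+.5)/4-.5,100+(v+.5)/4-.5,z).round(1)
print('tip',S(181,282,17),S(145,306,17),'A',S(231,335,18),'B',S(351,281,18))
where(); c=-214
plan([(632,-450,42,1.571,2),(632,c-187,42,1.571,4)],10)
def tip(y,z): return (632,y-150,z+8-2.5+32)
print('lift')
plan([(632,*tip(c-27,35)[1:],1.571,4),(632,*tip(c-13,57)[1:],1.571,3),(632,*tip(c+5,73)[1:],1.571,3),(632,*tip(c+37,86)[1:],1.571,3),(632,*tip(c+58,88)[1:],1.571,2),(632,*tip(c+85,80)[1:],1.571,2)],10,start=(632,c-187,42,1.571))"
```

```text
tip [ 608.7 -300.6   17. ] [ 652.7 -302.3   17. ] A [ 634.5 -213.2   18. ] B [ 512.7 -178.2   18. ]
6.9 [ 629.6 -448.7   46.5] [-3.138e+00 -3.000e-03  1.571e+00] [-0.7 -0.1 -2.4] 0.221 78.4
end [ 631.6 -400.7   41.5] 1.571
[{"hand":10,"tx":-1,"ty":1,"tz":2,"wx":0,"wy":0,"wz":0.0},{"hand":10,"tx":0,"ty":1,"tz":3,"wx":0,"wy":0,"wz":0.0},{"hand":10,"tx":12,"ty":0,"tz":0,"wx":0,"wy":0,"wz":0.0},{"hand":10,"tx":12,"ty":0,"tz":0,"wx":0,"wy":0,"wz":0.0},{"hand":10,"tx":13,"ty":0,"tz":0,"wx":0,"wy":0,"wz":0.0},{"hand":10,"tx":12,"ty":0,"tz":0,"wx":0,"wy":0,"wz":0.0}]
lift
end [ 632. -279.  118.] 1.571
[{"hand":10,"tx":2,"ty":0,"tz":-8,"wx":0,"wy":0,"wz":0.0},{"hand":10,"tx":3,"ty":0,"tz":-7,"wx":0,"wy":0,"wz":0.0},{"hand":10,"tx":2,"ty":0,"tz":-8,"wx":0,"wy":0,"wz":0.0},{"hand":10,"tx":3,"ty":0,"tz":-8,"wx":0,"wy":0,"wz":0.0},{"hand":10,"tx":5,"ty":0,"tz":-7,"wx":0,"wy":0,"wz":0.0},{"hand":10,"tx":4,"ty":0,"tz":-7,"wx":0,"wy":0,"wz":0.0},{"hand":10,"tx":5,"ty":0,"tz":-8,"wx":0,"wy":0,"wz":0.0},{"hand":10,"tx":6,"ty":0,"tz":-5,"wx":0,"wy":0,"wz":0.0}]
[{"hand":10,"tx":6,"ty":0,"tz":-5,"wx":0,"wy":0,"wz":0.0},{"hand":10,"tx":6,"ty":0,"tz":-6,"wx":0,"wy":0,"wz":0.0},{"hand":10,"tx":11,"ty":0,"tz":-4,"wx":0,"wy":0,"wz":0.0},{"hand":10,"tx":10,"ty":0,"tz":-4,"wx":0,"wy":0,"wz":0.0},{"hand":10,"tx":11,"ty":0,"tz":-4,"wx":0,"wy":0,"wz":0.0},{"hand":10,"tx":10,"ty":0,"tz":-1,"wx":0,"wy":0,"wz":0.0},{"hand":10,"tx":11,"ty":0,"tz":-2,"wx":0,"wy":0,"wz":0.0},{"hand":10,"tx":13,"ty":0,"tz":4,"wx":0,"wy":0,"wz":0.0}]
[{"hand":10,"tx":14,"ty":0,"tz":4,"wx":0,"wy":0,"wz":0.0}]
```

Request:
arm_command([
  {"hand":10,"tx":0,"ty":1,"tz":2,"wx":0,"wy":0,"wz":0},
  {"hand":10,"tx":0,"ty":1,"tz":3,"wx":0,"wy":0,"wz":0.0},
  {"hand":10,"tx":12,"ty":0,"tz":0,"wx":0,"wy":0,"wz":0.0},
  {"hand":10,"tx":12,"ty":0,"tz":0,"wx":0,"wy":0,"wz":0.0},
  {"hand":10,"tx":12,"ty":0,"tz":0,"wx":0,"wy":0,"wz":0.0},
  {"hand":10,"tx":12,"ty":0,"tz":0,"wx":0,"wy":0,"wz":0.0},
])

```text
clock: 7.65
eef_pos: [633.9, -400.9, 45.6]
tcp_rot: [3.141, 0.0, 1.573]
contact_force: [0.2, -0.6, -0.2]
opening: 0.22
grasp_force: 78.5
```

Request:
arm_command([
  {"hand":10,"tx":2,"ty":0,"tz":-8,"wx":0,"wy":0,"wz":0.0},
  {"hand":10,"tx":3,"ty":0,"tz":-7,"wx":0,"wy":0,"wz":0.0},
  {"hand":10,"tx":2,"ty":0,"tz":-8,"wx":0,"wy":0,"wz":0.0},
  {"hand":10,"tx":3,"ty":0,"tz":-8,"wx":0,"wy":0,"wz":0.0},
  {"hand":10,"tx":5,"ty":0,"tz":-7,"wx":0,"wy":0,"wz":0.0},
  {"hand":10,"tx":4,"ty":0,"tz":-7,"wx":0,"wy":0,"wz":0.0},
])

```text
clock: 8.4
eef_pos: [633.6, -382.5, 90.8]
tcp_rot: [3.142, -0.0, 1.573]
contact_force: [-0.1, 0.1, -1.2]
opening: 0.217
grasp_force: 78.4
```

```bash
python3 -c "
from plan import *
where(); snap('scene','s2.png',(140,100,290,212),4)"
```

```text
8.4 [ 633.6 -382.5   90.8] [ 3.142 -0.     1.573] [-0.1  0.1 -1.2] 0.217 78.4
```

View pics/s2.png

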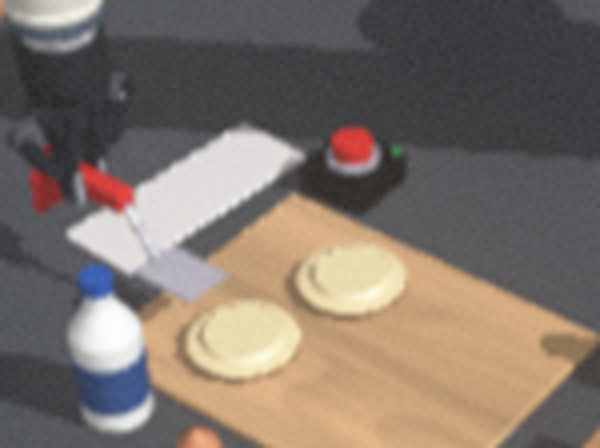

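Biscuit A was only pushed about 10 mm (now at crop 243,338) and not lifted, because the blade was 2–3 mm too high. I'll back off, go lower, let it settle and retry.

```bash
python3 -c "
from plan import *
S=lambda u,v,z: px2w('scene',140+(u+.5)/4-.5,100+(v+.5)/4-.5,z).round(1)
print('A',S(243,341,18),'B',S(351,281,18))
plan([(634,-445,90,1.571,3),(634,-445,41,1.571,4)],10)"
```

```text
A [ 633.8 -199.3   18. ] B [ 512.7 -178.2   18. ]
end [ 634.2 -445.3   40.8] 1.573
[{"hand":10,"tx":-21,"ty":0,"tz":1,"wx":0,"wy":0,"wz":0.0},{"hand":10,"tx":-21,"ty":0,"tz":0,"wx":0,"wy":0,"wz":0.0},{"hand":10,"tx":-21,"ty":0,"tz":1,"wx":0,"wy":0,"wz":0.0},{"hand":10,"tx":0,"ty":0,"tz":12,"wx":0,"wy":0,"wz":0.0},{"hand":10,"tx":0,"ty":0,"tz":12,"wx":0,"wy":0,"wz":0.0},{"hand":10,"tx":0,"ty":0,"tz":13,"wx":0,"wy":0,"wz":0.0},{"hand":10,"tx":0,"ty":0,"tz":12,"wx":0,"wy":0,"wz":0.0}]
```

Request:
arm_command([
  {"hand":10,"tx":-21,"ty":0,"tz":0,"wx":0,"wy":0,"wz":0.0},
  {"hand":10,"tx":-21,"ty":0,"tz":0,"wx":0,"wy":0,"wz":0.0},
  {"hand":10,"tx":-21,"ty":0,"tz":0,"wx":0,"wy":0,"wz":0.0},
  {"hand":10,"tx":0,"ty":0,"tz":16,"wx":0,"wy":0,"wz":0.0},
  {"hand":10,"tx":0,"ty":0,"tz":16,"wx":0,"wy":0,"wz":0.0},
  {"hand":10,"tx":0,"ty":0,"tz":16,"wx":0,"wy":0,"wz":0.0},
  {"hand":10,"tx":0,"ty":0,"tz":0,"wx":0,"wy":0,"wz":0.0},
  {"hand":10,"tx":0,"ty":0,"tz":0,"wx":0,"wy":0,"wz":0.0},
])

```text
clock: 9.45
eef_pos: [634.0, -445.5, 42.4]
tcp_rot: [3.142, 0.0, 1.573]
contact_force: [-0.4, 0.6, -1.1]
opening: 0.217
grasp_force: 78.3
```

Request:
arm_command([
  {"hand":10,"tx":0,"ty":0,"tz":2,"wx":0,"wy":0,"wz":0.0},
  {"hand":10,"tx":0,"ty":0,"tz":0,"wx":0,"wy":0,"wz":0.0},
])

```text
clock: 9.7
eef_pos: [633.9, -445.9, 40.7]
tcp_rot: [3.141, 0.0, 1.573]
contact_force: [-0.1, 0.6, -1.0]
opening: 0.222
grasp_force: 78.3
```

Request:
arm_command([
  {"hand":10,"tx":0,"ty":0,"tz":1,"wx":0,"wy":0,"wz":0.0},
  {"hand":10,"tx":0,"ty":0,"tz":0,"wx":0,"wy":0,"wz":0.0},
])

```text
clock: 9.95
eef_pos: [633.8, -445.9, 39.4]
tcp_rot: [3.141, 0.0, 1.573]
contact_force: [1.6, 0.1, -0.5]
opening: 0.223
grasp_force: 78.4
```

Request:
arm_command([
  {"hand":10,"tx":0,"ty":0,"tz":1,"wx":0,"wy":0,"wz":0.0},
  {"hand":10,"tx":0,"ty":0,"tz":0,"wx":0,"wy":0,"wz":0.0},
])

```text
clock: 10.2
eef_pos: [633.9, -446.1, 38.5]
tcp_rot: [3.141, 0.0, 1.573]
contact_force: [-0.6, -0.2, -0.7]
opening: 0.218
grasp_force: 78.5
```

Request:
arm_command([
  {"hand":10,"tx":0,"ty":0,"tz":1,"wx":0,"wy":0,"wz":0.0},
  {"hand":10,"tx":0,"ty":0,"tz":0,"wx":0,"wy":0,"wz":0.0},
])

```text
clock: 10.45
eef_pos: [633.9, -446.2, 37.6]
tcp_rot: [3.141, 0.001, 1.573]
contact_force: [0.2, -2.8, 2.8]
opening: 0.218
grasp_force: 78.3
```

Request:
arm_command([
  {"hand":10,"tx":0,"ty":0,"tz":1,"wx":0,"wy":0,"wz":0.0},
  {"hand":10,"tx":0,"ty":0,"tz":0,"wx":0,"wy":0,"wz":0.0},
])

```text
clock: 10.7
eef_pos: [634.0, -446.2, 36.6]
tcp_rot: [3.141, 0.001, 1.573]
contact_force: [0.4, -4.1, 3.2]
opening: 0.223
grasp_force: 78.2
```

```bash
python3 -c "
from plan import *
where(); snap('scene','s3.png',(130,120,230,195),6)
print(r.sense()['wrist_torque'])"
```

```text
10.7 [ 634.  -446.2   36.6] [3.141e+00 1.000e-03 1.573e+00] [ 0.4 -4.1  3.2] 0.223 78.2
[-0.04704311  0.17342431  0.13555352]
```

View pics/s3.png

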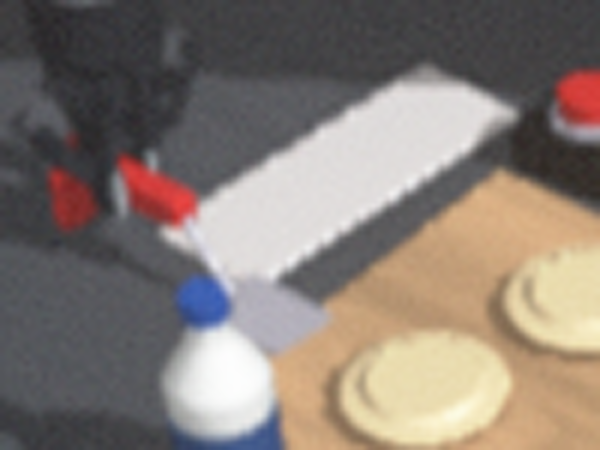

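Blade touches the board at TCP z ≈ 38 (blade at 330,318, biscuit A at 425,388). I'll slide it in 1 mm above that.

```bash
cat > flip.py <<'E'
from plan import *
def lift(x,c,start,yaw=1.571):
    t=lambda y,z:(x,c+y-150,z+35.5,yaw)
    plan([(*t(-27,36),4),(*t(-13,58),3),(*t(5,74),3),(*t(37,87),3),(*t(58,89),2),(*t(88,82),2)],10,start=start)
E
python3 -c "
from flip import *
lift(634,-200,(634,-386,38.6,1.571))"
```

```text
end [ 634.  -262.   117.6] 1.571
[{"hand":10,"tx":2,"ty":0,"tz":-8,"wx":0,"wy":0,"wz":0.0},{"hand":10,"tx":2,"ty":0,"tz":-8,"wx":0,"wy":0,"wz":0.0},{"hand":10,"tx":3,"ty":0,"tz":-9,"wx":0,"wy":0,"wz":0.0},{"hand":10,"tx":2,"ty":0,"tz":-8,"wx":0,"wy":0,"wz":0.0},{"hand":10,"tx":5,"ty":0,"tz":-7,"wx":0,"wy":0,"wz":0.0},{"hand":10,"tx":4,"ty":0,"tz":-8,"wx":0,"wy":0,"wz":0.0},{"hand":10,"tx":5,"ty":0,"tz":-7,"wx":0,"wy":0,"wz":0.0},{"hand":10,"tx":6,"ty":0,"tz":-5,"wx":0,"wy":0,"wz":0.0}]
[{"hand":10,"tx":6,"ty":0,"tz":-6,"wx":0,"wy":0,"wz":0.0},{"hand":10,"tx":6,"ty":0,"tz":-5,"wx":0,"wy":0,"wz":0.0},{"hand":10,"tx":11,"ty":0,"tz":-4,"wx":0,"wy":0,"wz":0.0},{"hand":10,"tx":10,"ty":0,"tz":-5,"wx":0,"wy":0,"wz":0.0},{"hand":10,"tx":11,"ty":0,"tz":-4,"wx":0,"wy":0,"wz":0.0},{"hand":10,"tx":10,"ty":0,"tz":-1,"wx":0,"wy":0,"wz":0.0},{"hand":10,"tx":11,"ty":0,"tz":-1,"wx":0,"wy":0,"wz":0.0},{"hand":10,"tx":15,"ty":0,"tz":4,"wx":0,"wy":0,"wz":0.0}]
[{"hand":10,"tx":15,"ty":0,"tz":3,"wx":0,"wy":0,"wz":0.0}]
```

Request:
arm_command([
  {"hand":10,"tx":0,"ty":0,"tz":-2,"wx":0,"wy":0,"wz":0.0},
  {"hand":10,"tx":10,"ty":0,"tz":0,"wx":0,"wy":0,"wz":0.0},
  {"hand":10,"tx":10,"ty":0,"tz":0,"wx":0,"wy":0,"wz":0.0},
  {"hand":10,"tx":10,"ty":0,"tz":0,"wx":0,"wy":0,"wz":0.0},
  {"hand":10,"tx":10,"ty":0,"tz":0,"wx":0,"wy":0,"wz":0.0},
  {"hand":10,"tx":10,"ty":0,"tz":0,"wx":0,"wy":0,"wz":0.0},
  {"hand":10,"tx":10,"ty":0,"tz":0,"wx":0,"wy":0,"wz":0.0},
  {"hand":10,"tx":0,"ty":0,"tz":0,"wx":0,"wy":0,"wz":0.0},
])

```text
clock: 11.75
eef_pos: [633.7, -384.5, 38.4]
tcp_rot: [-3.141, -0.001, 1.573]
contact_force: [1.0, 0.6, 3.0]
opening: 0.222
grasp_force: 78.2
```

Request:
arm_command([
  {"hand":10,"tx":2,"ty":0,"tz":-8,"wx":0,"wy":0,"wz":0.0},
  {"hand":10,"tx":2,"ty":0,"tz":-8,"wx":0,"wy":0,"wz":0.0},
  {"hand":10,"tx":3,"ty":0,"tz":-9,"wx":0,"wy":0,"wz":0.0},
  {"hand":10,"tx":2,"ty":0,"tz":-8,"wx":0,"wy":0,"wz":0.0},
  {"hand":10,"tx":5,"ty":0,"tz":-7,"wx":0,"wy":0,"wz":0.0},
  {"hand":10,"tx":4,"ty":0,"tz":-8,"wx":0,"wy":0,"wz":0.0},
  {"hand":10,"tx":5,"ty":0,"tz":-7,"wx":0,"wy":0,"wz":0.0},
  {"hand":10,"tx":6,"ty":0,"tz":-5,"wx":0,"wy":0,"wz":0.0},
])

```text
clock: 12.75
eef_pos: [633.7, -356.6, 98.9]
tcp_rot: [3.141, 0.0, 1.573]
contact_force: [0.2, -0.3, -2.4]
opening: 0.22
grasp_force: 78.3
```

```bash
python3 -c "
from plan import *
where(); snap('scene','s4.png',(140,100,290,212),4)"
```

```text
12.75 [ 633.7 -356.6   98.9] [3.141 0.    1.573] [ 0.2 -0.3 -2.4] 0.22 78.3
```

View pics/s4.png

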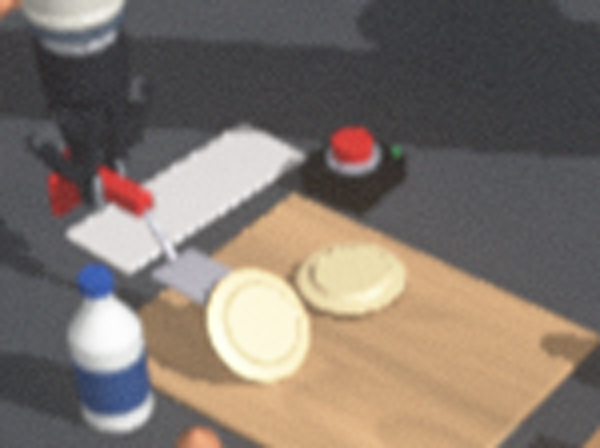

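Biscuit A (260,325) stands tilted about 50° on the blade tip (215,290), so I'll finish the flip.

Request:
arm_command([
  {"hand":10,"tx":6,"ty":0,"tz":-6,"wx":0,"wy":0,"wz":0.0},
  {"hand":10,"tx":6,"ty":0,"tz":-5,"wx":0,"wy":0,"wz":0.0},
  {"hand":10,"tx":11,"ty":0,"tz":-4,"wx":0,"wy":0,"wz":0.0},
  {"hand":10,"tx":10,"ty":0,"tz":-5,"wx":0,"wy":0,"wz":0.0},
  {"hand":10,"tx":11,"ty":0,"tz":-4,"wx":0,"wy":0,"wz":0.0},
  {"hand":10,"tx":10,"ty":0,"tz":-1,"wx":0,"wy":0,"wz":0.0},
  {"hand":10,"tx":11,"ty":0,"tz":-1,"wx":0,"wy":0,"wz":0.0},
  {"hand":10,"tx":15,"ty":0,"tz":4,"wx":0,"wy":0,"wz":0.0},
])

```text
clock: 13.8
eef_pos: [633.7, -276.2, 120.5]
tcp_rot: [3.141, 0.0, 1.572]
contact_force: [0.2, 0.4, 1.0]
opening: 0.224
grasp_force: 78.7
```

Request:
arm_command([
  {"hand":10,"tx":15,"ty":0,"tz":3,"wx":0,"wy":0,"wz":0.0},
  {"hand":10,"tx":0,"ty":0,"tz":0,"wx":0,"wy":0,"wz":0.0},
  {"hand":10,"tx":-20,"ty":0,"tz":-10,"wx":0,"wy":0,"wz":0.0},
  {"hand":10,"tx":-30,"ty":0,"tz":-10,"wx":0,"wy":0,"wz":0.0},
  {"hand":10,"tx":-40,"ty":0,"tz":0,"wx":0,"wy":0,"wz":0.0},
  {"hand":10,"tx":-40,"ty":0,"tz":0,"wx":0,"wy":0,"wz":0.0},
])

```text
clock: 14.55
eef_pos: [633.5, -395.0, 138.2]
tcp_rot: [3.141, 0.002, 1.572]
contact_force: [-0.2, -1.4, -1.9]
opening: 0.22
grasp_force: 78.4
```

```bash
python3 -c "
from plan import *
where(); snap('scene','s5.png',(140,100,290,212),4)"
```

```text
14.55 [ 633.5 -395.   138.2] [3.141e+00 2.000e-03 1.572e+00] [-0.2 -1.4 -1.9] 0.22 78.4
```

View pics/s5.png

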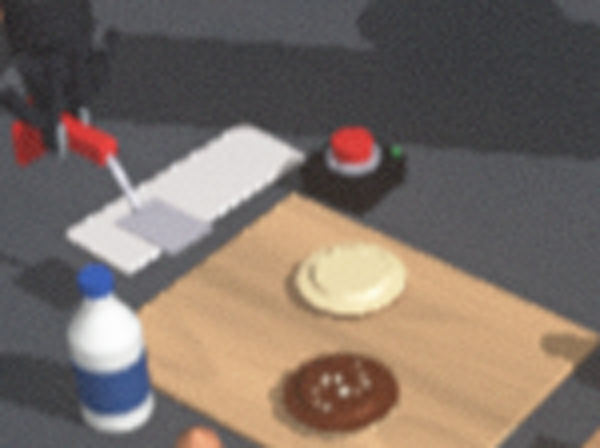

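A lies flat, glaze up, at (341,390); B (351,279) is unchanged. I'll do B the same way.

```bash
python3 -c "
from flip import *
plan([(512,-402,110,1.571,4),(512,-402,60,1.571,3),(512,-402,41,1.571,1)],10)
lift(512,-178,(512,-364,39,1.571))"
```

```text
end [ 512.  -402.2   41.1] 1.57
[{"hand":10,"tx":0,"ty":-30,"tz":7,"wx":0,"wy":0,"wz":0.0},{"hand":10,"tx":-1,"ty":-31,"tz":7,"wx":0,"wy":0,"wz":0.0},{"hand":10,"tx":0,"ty":-30,"tz":7,"wx":0,"wy":0,"wz":0.0},{"hand":10,"tx":-1,"ty":-30,"tz":7,"wx":0,"wy":0,"wz":0.0},{"hand":10,"tx":0,"ty":0,"tz":17,"wx":0,"wy":0,"wz":0.0},{"hand":10,"tx":0,"ty":0,"tz":16,"wx":0,"wy":0,"wz":0.0},{"hand":10,"tx":0,"ty":0,"tz":17,"wx":0,"wy":0,"wz":0.0},{"hand":10,"tx":0,"ty":0,"tz":19,"wx":0,"wy":0,"wz":0.0}]
end [ 512. -240.  117.] 1.571
[{"hand":10,"tx":2,"ty":0,"tz":-8,"wx":0,"wy":0,"wz":0.0},{"hand":10,"tx":2,"ty":0,"tz":-8,"wx":0,"wy":0,"wz":0.0},{"hand":10,"tx":3,"ty":0,"tz":-8,"wx":0,"wy":0,"wz":0.0},{"hand":10,"tx":2,"ty":0,"tz":-8,"wx":0,"wy":0,"wz":0.0},{"hand":10,"tx":5,"ty":0,"tz":-8,"wx":0,"wy":0,"wz":0.0},{"hand":10,"tx":4,"ty":0,"tz":-7,"wx":0,"wy":0,"wz":0.0},{"hand":10,"tx":5,"ty":0,"tz":-8,"wx":0,"wy":0,"wz":0.0},{"hand":10,"tx":6,"ty":0,"tz":-5,"wx":0,"wy":0,"wz":0.0}]
[{"hand":10,"tx":6,"ty":0,"tz":-5,"wx":0,"wy":0,"wz":0.0},{"hand":10,"tx":6,"ty":0,"tz":-6,"wx":0,"wy":0,"wz":0.0},{"hand":10,"tx":11,"ty":0,"tz":-4,"wx":0,"wy":0,"wz":0.0},{"hand":10,"tx":10,"ty":0,"tz":-4,"wx":0,"wy":0,"wz":0.0},{"hand":10,"tx":11,"ty":0,"tz":-4,"wx":0,"wy":0,"wz":0.0},{"hand":10,"tx":10,"ty":0,"tz":-1,"wx":0,"wy":0,"wz":0.0},{"hand":10,"tx":11,"ty":0,"tz":-2,"wx":0,"wy":0,"wz":0.0},{"hand":10,"tx":15,"ty":0,"tz":4,"wx":0,"wy":0,"wz":0.0}]
[{"hand":10,"tx":15,"ty":0,"tz":4,"wx":0,"wy":0,"wz":0.0}]
```

Request:
arm_command([
  {"hand":10,"tx":0,"ty":-30,"tz":7,"wx":0,"wy":0,"wz":0.0},
  {"hand":10,"tx":-1,"ty":-31,"tz":7,"wx":0,"wy":0,"wz":0.0},
  {"hand":10,"tx":0,"ty":-30,"tz":7,"wx":0,"wy":0,"wz":0.0},
  {"hand":10,"tx":-6,"ty":-30,"tz":7,"wx":0,"wy":0,"wz":0.0},
  {"hand":10,"tx":0,"ty":0,"tz":17,"wx":0,"wy":0,"wz":0.0},
  {"hand":10,"tx":0,"ty":0,"tz":16,"wx":0,"wy":0,"wz":0.0},
  {"hand":10,"tx":0,"ty":0,"tz":17,"wx":0,"wy":0,"wz":0.0},
  {"hand":10,"tx":0,"ty":0,"tz":19,"wx":0,"wy":0,"wz":0.0},
])

```text
clock: 15.6
eef_pos: [513.3, -399.1, 38.9]
tcp_rot: [3.141, 0.0, 1.573]
contact_force: [-0.8, -4.7, 4.8]
opening: 0.223
grasp_force: 78.5
```

Request:
arm_command([
  {"hand":10,"tx":0,"ty":0,"tz":0,"wx":0,"wy":0,"wz":0.0},
  {"hand":10,"tx":0,"ty":0,"tz":0,"wx":0,"wy":0,"wz":0.0},
])

```text
clock: 15.85
eef_pos: [512.8, -398.9, 40.1]
tcp_rot: [-3.141, -0.0, 1.573]
contact_force: [-0.2, -0.5, -1.9]
opening: 0.217
grasp_force: 77.9
```

```bash
python3 -c "
from plan import *
where()"
```

```text
15.85 [ 512.8 -398.9   40.1] [-3.141 -0.     1.573] [-0.2 -0.5 -1.9] 0.217 77.9
```

Request:
arm_command([
  {"hand":10,"tx":0,"ty":0,"tz":1,"wx":0,"wy":0,"wz":0.0},
  {"hand":10,"tx":9,"ty":0,"tz":0,"wx":0,"wy":0,"wz":0.0},
  {"hand":10,"tx":9,"ty":0,"tz":0,"wx":0,"wy":0,"wz":0.0},
  {"hand":10,"tx":9,"ty":0,"tz":0,"wx":0,"wy":0,"wz":0.0},
  {"hand":10,"tx":9,"ty":0,"tz":0,"wx":0,"wy":0,"wz":0.0},
  {"hand":10,"tx":0,"ty":0,"tz":0,"wx":0,"wy":0,"wz":0.0},
])

```text
clock: 16.6
eef_pos: [512.6, -362.2, 39.3]
tcp_rot: [-3.141, -0.0, 1.574]
contact_force: [0.2, -0.4, -0.8]
opening: 0.221
grasp_force: 78.0
```

Request:
arm_command([
  {"hand":10,"tx":2,"ty":0,"tz":-8,"wx":0,"wy":0,"wz":0.0},
  {"hand":10,"tx":2,"ty":0,"tz":-8,"wx":0,"wy":0,"wz":0.0},
  {"hand":10,"tx":3,"ty":0,"tz":-8,"wx":0,"wy":0,"wz":0.0},
  {"hand":10,"tx":2,"ty":0,"tz":-8,"wx":0,"wy":0,"wz":0.0},
  {"hand":10,"tx":5,"ty":0,"tz":-8,"wx":0,"wy":0,"wz":0.0},
  {"hand":10,"tx":4,"ty":0,"tz":-7,"wx":0,"wy":0,"wz":0.0},
  {"hand":10,"tx":5,"ty":0,"tz":-8,"wx":0,"wy":0,"wz":0.0},
  {"hand":10,"tx":6,"ty":0,"tz":-5,"wx":0,"wy":0,"wz":0.0},
])

```text
clock: 17.6
eef_pos: [512.7, -333.8, 99.9]
tcp_rot: [3.141, 0.0, 1.573]
contact_force: [0.3, -0.2, -1.4]
opening: 0.217
grasp_force: 78.1
```

Request:
arm_command([
  {"hand":10,"tx":6,"ty":0,"tz":-5,"wx":0,"wy":0,"wz":0.0},
  {"hand":10,"tx":6,"ty":0,"tz":-6,"wx":0,"wy":0,"wz":0.0},
  {"hand":10,"tx":11,"ty":0,"tz":-4,"wx":0,"wy":0,"wz":0.0},
  {"hand":10,"tx":10,"ty":0,"tz":-4,"wx":0,"wy":0,"wz":0.0},
  {"hand":10,"tx":11,"ty":0,"tz":-4,"wx":0,"wy":0,"wz":0.0},
  {"hand":10,"tx":10,"ty":0,"tz":-1,"wx":0,"wy":0,"wz":0.0},
  {"hand":10,"tx":11,"ty":0,"tz":-1,"wx":0,"wy":0,"wz":0.0},
  {"hand":10,"tx":15,"ty":0,"tz":4,"wx":0,"wy":0,"wz":0.0},
])

```text
clock: 18.6
eef_pos: [512.6, -253.4, 120.4]
tcp_rot: [3.141, 0.0, 1.572]
contact_force: [-0.1, 0.5, -1.6]
opening: 0.217
grasp_force: 78.1
```

Request:
arm_command([
  {"hand":10,"tx":15,"ty":0,"tz":3,"wx":0,"wy":0,"wz":0.0},
  {"hand":10,"tx":0,"ty":0,"tz":0,"wx":0,"wy":0,"wz":0.0},
  {"hand":10,"tx":-20,"ty":0,"tz":-10,"wx":0,"wy":0,"wz":0.0},
  {"hand":10,"tx":-30,"ty":0,"tz":-10,"wx":0,"wy":0,"wz":0.0},
  {"hand":10,"tx":-40,"ty":0,"tz":0,"wx":0,"wy":0,"wz":0.0},
  {"hand":10,"tx":-40,"ty":0,"tz":0,"wx":0,"wy":0,"wz":0.0},
])

```text
clock: 19.35
eef_pos: [512.7, -372.2, 138.4]
tcp_rot: [3.14, 0.001, 1.572]
contact_force: [-0.0, 0.1, -1.9]
opening: 0.217
grasp_force: 78.1
```

```bash
python3 -c "
from plan import *
where(); snap('scene','s6.png',(140,80,420,290),2.8)"
```

```text
19.35 [ 512.7 -372.2  138.4] [3.140e+00 1.000e-03 1.572e+00] [-0.   0.1 -1.9] 0.217 78.1
```

View pics/s6.png

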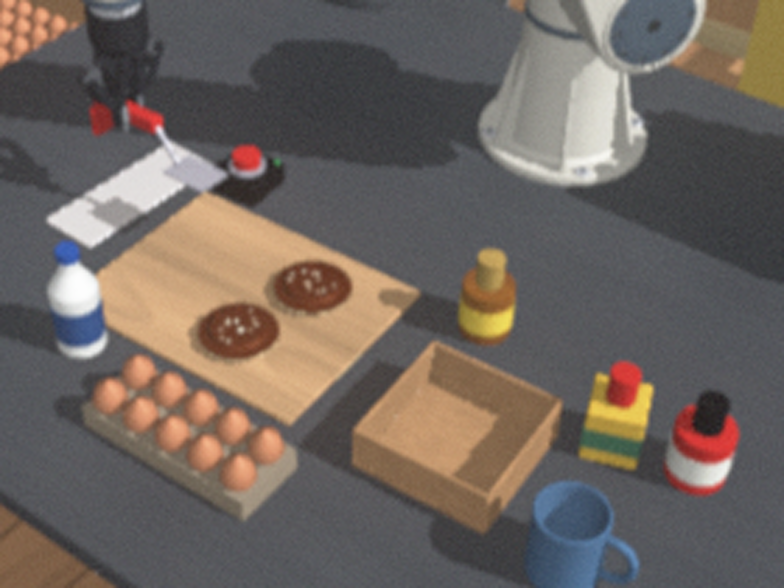

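Both biscuits are glaze up at (312,286) and (238,330), and goods, carton and bystanders are unmoved. Next I'll put the spatula back.

```bash
python3 -c "
from plan import *
plan([(457,-400,120,-.03,11),(457,-400,50,-.03,4),(457,-400,35,-.03,2)],10)"
```

```text
end [ 456.7 -399.7   34.6] -0.029
[{"hand":10,"tx":-2,"ty":-5,"tz":2,"wx":0,"wy":0,"wz":0.15},{"hand":10,"tx":-3,"ty":-5,"tz":1,"wx":0,"wy":0,"wz":0.14},{"hand":10,"tx":-3,"ty":-4,"tz":2,"wx":0,"wy":0,"wz":0.15},{"hand":10,"tx":-4,"ty":-4,"tz":2,"wx":0,"wy":0,"wz":0.14},{"hand":10,"tx":-5,"ty":-3,"tz":1,"wx":0,"wy":0,"wz":0.15},{"hand":10,"tx":-5,"ty":-2,"tz":2,"wx":0,"wy":0,"wz":0.14},{"hand":10,"tx":-5,"ty":-2,"tz":2,"wx":0,"wy":0,"wz":0.15},{"hand":10,"tx":-6,"ty":-1,"tz":2,"wx":0,"wy":0,"wz":0.14}]
[{"hand":10,"tx":-5,"ty":0,"tz":1,"wx":0,"wy":0,"wz":0.15},{"hand":10,"tx":-5,"ty":1,"tz":2,"wx":0,"wy":0,"wz":0.15},{"hand":10,"tx":-6,"ty":1,"tz":2,"wx":0,"wy":0,"wz":0.14},{"hand":10,"tx":0,"ty":0,"tz":17,"wx":0,"wy":0,"wz":0.0},{"hand":10,"tx":0,"ty":0,"tz":18,"wx":0,"wy":0,"wz":0.0},{"hand":10,"tx":0,"ty":0,"tz":17,"wx":0,"wy":0,"wz":0.0},{"hand":10,"tx":0,"ty":0,"tz":18,"wx":0,"wy":0,"wz":0.0},{"hand":10,"tx":0,"ty":0,"tz":7,"wx":0,"wy":0,"wz":0.0}]
[{"hand":10,"tx":0,"ty":0,"tz":8,"wx":0,"wy":0,"wz":0.0}]
```

Request:
arm_command([
  {"hand":10,"tx":-2,"ty":-5,"tz":2,"wx":0,"wy":0,"wz":0.15},
  {"hand":10,"tx":-3,"ty":-5,"tz":1,"wx":0,"wy":0,"wz":0.14},
  {"hand":10,"tx":-3,"ty":-4,"tz":2,"wx":0,"wy":0,"wz":0.15},
  {"hand":10,"tx":-4,"ty":-4,"tz":2,"wx":0,"wy":0,"wz":0.14},
  {"hand":10,"tx":-5,"ty":-3,"tz":1,"wx":0,"wy":0,"wz":0.15},
  {"hand":10,"tx":-5,"ty":-2,"tz":2,"wx":0,"wy":0,"wz":0.14},
  {"hand":10,"tx":-5,"ty":-2,"tz":2,"wx":0,"wy":0,"wz":0.15},
  {"hand":10,"tx":-6,"ty":-1,"tz":2,"wx":0,"wy":0,"wz":0.14},
])

```text
clock: 20.4
eef_pos: [471.2, -387.6, 123.9]
tcp_rot: [3.14, -0.0, 0.407]
contact_force: [0.6, 0.1, -1.3]
opening: 0.22
grasp_force: 78.2
```

Request:
arm_command([
  {"hand":10,"tx":-5,"ty":0,"tz":1,"wx":0,"wy":0,"wz":0.15},
  {"hand":10,"tx":-5,"ty":1,"tz":2,"wx":0,"wy":0,"wz":0.15},
  {"hand":10,"tx":-6,"ty":1,"tz":2,"wx":0,"wy":0,"wz":0.14},
  {"hand":10,"tx":0,"ty":0,"tz":17,"wx":0,"wy":0,"wz":0.0},
  {"hand":10,"tx":0,"ty":0,"tz":18,"wx":0,"wy":0,"wz":0.0},
  {"hand":10,"tx":0,"ty":0,"tz":17,"wx":0,"wy":0,"wz":0.0},
  {"hand":10,"tx":0,"ty":0,"tz":18,"wx":0,"wy":0,"wz":0.0},
  {"hand":10,"tx":0,"ty":0,"tz":7,"wx":0,"wy":0,"wz":0.0},
])

```text
clock: 21.4
eef_pos: [455.8, -391.2, 39.4]
tcp_rot: [-3.14, 0.002, -0.027]
contact_force: [-0.4, -0.2, -0.8]
opening: 0.221
grasp_force: 78.2
```

Request:
arm_command([
  {"hand":10,"tx":0,"ty":0,"tz":4,"wx":0,"wy":0,"wz":0.0},
  {"hand":10,"tx":0,"ty":0,"tz":2,"wx":0,"wy":0,"wz":0.0},
  {"hand":10,"tx":0,"ty":0,"tz":1,"wx":0,"wy":0,"wz":0.0},
  {"hand":10,"tx":0,"ty":0,"tz":0,"wx":0,"wy":0,"wz":0.0},
])

```text
clock: 21.9
eef_pos: [457.0, -392.1, 35.6]
tcp_rot: [3.141, -0.001, -0.027]
contact_force: [-0.1, 0.7, 6.7]
opening: 0.222
grasp_force: 78.9
```

```bash
python3 -c "
from plan import *
where()"
```

```text
21.9 [ 457.  -392.1   35.6] [ 3.141e+00 -1.000e-03 -2.700e-02] [-0.1  0.7  6.7] 0.222 78.9
```

Request:
arm_command([
  {"hand":60,"tx":0,"ty":0,"tz":0,"wx":0,"wy":0,"wz":0},
  {"hand":60,"tx":0,"ty":0,"tz":0,"wx":0,"wy":0,"wz":0},
  {"hand":60,"tx":0,"ty":0,"tz":0,"wx":0,"wy":0,"wz":0},
  {"hand":60,"tx":0,"ty":0,"tz":0,"wx":0,"wy":0,"wz":0},
  {"hand":60,"tx":0,"ty":0,"tz":-30,"wx":0,"wy":0,"wz":0},
  {"hand":60,"tx":0,"ty":0,"tz":-45,"wx":0,"wy":0,"wz":0},
  {"hand":60,"tx":0,"ty":0,"tz":-45,"wx":0,"wy":0,"wz":0},
  {"hand":60,"tx":0,"ty":0,"tz":-45,"wx":0,"wy":0,"wz":0},
])

```text
clock: 22.9
eef_pos: [456.2, -391.7, 200.7]
tcp_rot: [-3.141, 0.0, -0.027]
contact_force: [-0.7, 0.3, 0.1]
opening: 0.7
grasp_force: 0.0
```

```bash
cp cal_top.npz top_init.npz; python3 -c "
from plan import *
where(); snap('top','t1.png')
a=np.load('top_init.npz')['im'].astype(int);b=np.load('cal_top.npz')['im'].astype(int)
d=cv2.GaussianBlur(np.abs(a-b).max(2).astype(np.float32),(5,5),0)>35
n,l,s,c=cv2.connectedComponentsWithStats(d.astype(np.uint8))
print([x.tolist() for x in s[1:] if x[4]>15])
plan([(477,450,200,2.2,19),(477,450,82,2.2,5)])"
```

```text
22.9 [ 456.2 -391.7  200.7] [-3.141  0.    -0.027] [-0.7  0.3  0.1] 0.7 0.0
[[272, 158, 32, 29, 750], [309, 159, 31, 28, 661], [186, 163, 311, 221, 27020], [266, 191, 65, 31, 1485], [340, 242, 12, 9, 66], [0, 306, 61, 31, 892], [235, 308, 11, 14, 36], [0, 343, 33, 41, 563], [40, 377, 14, 3, 33]]
end [476.9 450.1  82. ] 2.203
[{"hand":85,"tx":0,"ty":-44,"tz":0,"wx":0,"wy":0,"wz":-0.12},{"hand":85,"tx":5,"ty":-45,"tz":1,"wx":0,"wy":0,"wz":-0.11},{"hand":85,"tx":10,"ty":-43,"tz":0,"wx":0,"wy":0,"wz":-0.12},{"hand":85,"tx":15,"ty":-42,"tz":0,"wx":0,"wy":0,"wz":-0.12},{"hand":85,"tx":20,"ty":-39,"tz":1,"wx":0,"wy":0,"wz":-0.12},{"hand":85,"tx":24,"ty":-38,"tz":0,"wx":0,"wy":0,"wz":-0.11},{"hand":85,"tx":29,"ty":-34,"tz":1,"wx":0,"wy":0,"wz":-0.12},{"hand":85,"tx":32,"ty":-30,"tz":0,"wx":0,"wy":0,"wz":-0.12}]
[{"hand":85,"tx":36,"ty":-27,"tz":0,"wx":0,"wy":0,"wz":-0.12},{"hand":85,"tx":38,"ty":-22,"tz":1,"wx":0,"wy":0,"wz":-0.11},{"hand":85,"tx":41,"ty":-17,"tz":0,"wx":0,"wy":0,"wz":-0.12},{"hand":85,"tx":43,"ty":-13,"tz":0,"wx":0,"wy":0,"wz":-0.12},{"hand":85,"tx":43,"ty":-7,"tz":1,"wx":0,"wy":0,"wz":-0.11},{"hand":85,"tx":45,"ty":-3,"tz":0,"wx":0,"wy":0,"wz":-0.12},{"hand":85,"tx":44,"ty":3,"tz":0,"wx":0,"wy":0,"wz":-0.12},{"hand":85,"tx":44,"ty":8,"tz":1,"wx":0,"wy":0,"wz":-0.12}]
[{"hand":85,"tx":42,"ty":14,"tz":0,"wx":0,"wy":0,"wz":-0.11},{"hand":85,"tx":41,"ty":17,"tz":1,"wx":0,"wy":0,"wz":-0.12},{"hand":85,"tx":38,"ty":23,"tz":0,"wx":0,"wy":0,"wz":-0.12},{"hand":85,"tx":0,"ty":0,"tz":24,"wx":0,"wy":0,"wz":0.0},{"hand":85,"tx":0,"ty":0,"tz":23,"wx":0,"wy":0,"wz":0.0},{"hand":85,"tx":0,"ty":0,"tz":24,"wx":0,"wy":0,"wz":0.0},{"hand":85,"tx":0,"ty":0,"tz":23,"wx":0,"wy":0,"wz":0.0},{"hand":85,"tx":0,"ty":0,"tz":24,"wx":0,"wy":0,"wz":0.0}]
```

Request:
arm_command([
  {"hand":85,"tx":0,"ty":-44,"tz":0,"wx":0,"wy":0,"wz":-0.12},
  {"hand":85,"tx":5,"ty":-45,"tz":1,"wx":0,"wy":0,"wz":-0.11},
  {"hand":85,"tx":10,"ty":-43,"tz":0,"wx":0,"wy":0,"wz":-0.12},
  {"hand":85,"tx":15,"ty":-42,"tz":0,"wx":0,"wy":0,"wz":-0.12},
  {"hand":85,"tx":20,"ty":-39,"tz":1,"wx":0,"wy":0,"wz":-0.12},
  {"hand":85,"tx":24,"ty":-38,"tz":0,"wx":0,"wy":0,"wz":-0.11},
  {"hand":85,"tx":29,"ty":-34,"tz":1,"wx":0,"wy":0,"wz":-0.12},
  {"hand":85,"tx":32,"ty":-30,"tz":0,"wx":0,"wy":0,"wz":-0.12},
])

```text
clock: 23.95
eef_pos: [464.3, -35.2, 196.2]
tcp_rot: [3.141, -0.0, 0.917]
contact_force: [1.1, -0.7, -0.0]
opening: 0.993
grasp_force: 0.0
```

Request:
arm_command([
  {"hand":85,"tx":36,"ty":-27,"tz":0,"wx":0,"wy":0,"wz":-0.12},
  {"hand":85,"tx":38,"ty":-22,"tz":1,"wx":0,"wy":0,"wz":-0.11},
  {"hand":85,"tx":41,"ty":-17,"tz":0,"wx":0,"wy":0,"wz":-0.12},
  {"hand":85,"tx":43,"ty":-13,"tz":0,"wx":0,"wy":0,"wz":-0.12},
  {"hand":85,"tx":43,"ty":-7,"tz":1,"wx":0,"wy":0,"wz":-0.11},
  {"hand":85,"tx":45,"ty":-3,"tz":0,"wx":0,"wy":0,"wz":-0.12},
  {"hand":85,"tx":44,"ty":3,"tz":0,"wx":0,"wy":0,"wz":-0.12},
  {"hand":85,"tx":44,"ty":8,"tz":1,"wx":0,"wy":0,"wz":-0.12},
])

```text
clock: 24.95
eef_pos: [471.4, 320.5, 193.1]
tcp_rot: [3.141, 0.0, 1.857]
contact_force: [0.2, 0.9, 0.2]
opening: 0.994
grasp_force: 0.0
```

Request:
arm_command([
  {"hand":85,"tx":42,"ty":14,"tz":0,"wx":0,"wy":0,"wz":-0.11},
  {"hand":85,"tx":41,"ty":17,"tz":1,"wx":0,"wy":0,"wz":-0.12},
  {"hand":85,"tx":38,"ty":23,"tz":0,"wx":0,"wy":0,"wz":-0.12},
  {"hand":85,"tx":0,"ty":0,"tz":0,"wx":0,"wy":0,"wz":0},
])

```text
clock: 25.45
eef_pos: [474.4, 454.7, 191.7]
tcp_rot: [3.141, -0.0, 2.206]
contact_force: [0.6, -1.0, -0.1]
opening: 0.996
grasp_force: 0.0
```

```bash
python3 -c "
from plan import *
where(); plan([(477,451,200,2.2,1),(477,451,82,2.2,5)])
plan([(477,451,215,2.2,5),(649,263,215,2.2,6),(649,263,91,2.2,4)],10,start=(477,451,82,2.2))"
```

```text
25.45 [474.4 454.7 191.7] [ 3.141 -0.     2.206] [ 0.6 -1.  -0.1] 0.996 0.0
end [476.8 451.5  81.7] 2.196
[{"hand":85,"tx":-4,"ty":0,"tz":-8,"wx":0,"wy":0,"wz":0.01},{"hand":85,"tx":0,"ty":0,"tz":24,"wx":0,"wy":0,"wz":0.0},{"hand":85,"tx":0,"ty":0,"tz":23,"wx":0,"wy":0,"wz":0.0},{"hand":85,"tx":0,"ty":0,"tz":24,"wx":0,"wy":0,"wz":0.0},{"hand":85,"tx":0,"ty":0,"tz":23,"wx":0,"wy":0,"wz":0.0},{"hand":85,"tx":0,"ty":0,"tz":24,"wx":0,"wy":0,"wz":0.0}]
end [648.5 262.9  91. ] 2.2
[{"hand":10,"tx":0,"ty":0,"tz":-27,"wx":0,"wy":0,"wz":0.0},{"hand":10,"tx":0,"ty":0,"tz":-26,"wx":0,"wy":0,"wz":0.0},{"hand":10,"tx":0,"ty":0,"tz":-27,"wx":0,"wy":0,"wz":0.0},{"hand":10,"tx":0,"ty":0,"tz":-26,"wx":0,"wy":0,"wz":0.0},{"hand":10,"tx":0,"ty":0,"tz":-27,"wx":0,"wy":0,"wz":0.0},{"hand":10,"tx":-42,"ty":5,"tz":0,"wx":0,"wy":0,"wz":0.0},{"hand":10,"tx":-42,"ty":4,"tz":0,"wx":0,"wy":0,"wz":0.0},{"hand":10,"tx":-43,"ty":5,"tz":0,"wx":0,"wy":0,"wz":0.0}]
[{"hand":10,"tx":-42,"ty":5,"tz":0,"wx":0,"wy":0,"wz":0.0},{"hand":10,"tx":-42,"ty":5,"tz":0,"wx":0,"wy":0,"wz":0.0},{"hand":10,"tx":-42,"ty":4,"tz":0,"wx":0,"wy":0,"wz":0.0},{"hand":10,"tx":0,"ty":0,"tz":31,"wx":0,"wy":0,"wz":0.0},{"hand":10,"tx":0,"ty":0,"tz":31,"wx":0,"wy":0,"wz":0.0},{"hand":10,"tx":0,"ty":0,"tz":31,"wx":0,"wy":0,"wz":0.0},{"hand":10,"tx":0,"ty":0,"tz":31,"wx":0,"wy":0,"wz":0.0}]
```

Request:
arm_command([
  {"hand":85,"tx":-4,"ty":0,"tz":15,"wx":0,"wy":0,"wz":0},
  {"hand":85,"tx":0,"ty":0,"tz":24,"wx":0,"wy":0,"wz":0},
  {"hand":85,"tx":0,"ty":0,"tz":24,"wx":0,"wy":0,"wz":0},
  {"hand":85,"tx":0,"ty":0,"tz":24,"wx":0,"wy":0,"wz":0},
  {"hand":85,"tx":0,"ty":0,"tz":22,"wx":0,"wy":0,"wz":0},
  {"hand":10,"tx":0,"ty":0,"tz":0,"wx":0,"wy":0,"wz":0},
  {"hand":10,"tx":0,"ty":0,"tz":0,"wx":0,"wy":0,"wz":0},
  {"hand":10,"tx":0,"ty":0,"tz":0,"wx":0,"wy":0,"wz":0},
], squeeze=60)

```text
clock: 26.45
eef_pos: [477.9, 449.1, 84.5]
tcp_rot: [3.139, -0.0, 2.202]
contact_force: [-0.3, 0.4, 0.7]
opening: 0.383
grasp_force: 59.8
```

Request:
arm_command([
  {"hand":10,"tx":0,"ty":0,"tz":0,"wx":0,"wy":0,"wz":0},
  {"hand":10,"tx":0,"ty":0,"tz":0,"wx":0,"wy":0,"wz":0},
  {"hand":10,"tx":0,"ty":0,"tz":-20,"wx":0,"wy":0,"wz":0},
  {"hand":10,"tx":0,"ty":0,"tz":-30,"wx":0,"wy":0,"wz":0},
  {"hand":10,"tx":0,"ty":0,"tz":-40,"wx":0,"wy":0,"wz":0},
  {"hand":10,"tx":0,"ty":0,"tz":-43,"wx":0,"wy":0,"wz":0},
])

```text
clock: 27.2
eef_pos: [476.4, 448.4, 217.9]
tcp_rot: [-3.14, -0.0, 2.203]
contact_force: [-0.3, 0.6, -2.6]
opening: 0.378
grasp_force: 59.9
```

```bash
python3 -c "
from plan import *
where(); plan([(649,263,215,2.2,6),(649,263,130,2.2,3)],10)"
```

```text
27.2 [476.4 448.4 217.9] [-3.14  -0.     2.203] [-0.3  0.6 -2.6] 0.378 59.9
end [649.5 262.8 129.9] 2.203
[{"hand":10,"tx":-42,"ty":5,"tz":0,"wx":0,"wy":0,"wz":0.0},{"hand":10,"tx":-42,"ty":5,"tz":1,"wx":0,"wy":0,"wz":0.0},{"hand":10,"tx":-42,"ty":5,"tz":0,"wx":0,"wy":0,"wz":0.0},{"hand":10,"tx":-42,"ty":5,"tz":1,"wx":0,"wy":0,"wz":0.0},{"hand":10,"tx":-42,"ty":5,"tz":0,"wx":0,"wy":0,"wz":0.0},{"hand":10,"tx":-42,"ty":5,"tz":1,"wx":0,"wy":0,"wz":0.0},{"hand":10,"tx":0,"ty":0,"tz":28,"wx":0,"wy":0,"wz":0.0},{"hand":10,"tx":0,"ty":0,"tz":29,"wx":0,"wy":0,"wz":0.0}]
[{"hand":10,"tx":0,"ty":0,"tz":28,"wx":0,"wy":0,"wz":0.0}]
```

Request:
arm_command([
  {"hand":10,"tx":-42,"ty":5,"tz":0,"wx":0,"wy":0,"wz":0},
  {"hand":10,"tx":-42,"ty":5,"tz":0,"wx":0,"wy":0,"wz":0},
  {"hand":10,"tx":-42,"ty":5,"tz":0,"wx":0,"wy":0,"wz":0},
  {"hand":10,"tx":-42,"ty":5,"tz":0,"wx":0,"wy":0,"wz":0},
  {"hand":10,"tx":-42,"ty":5,"tz":0,"wx":0,"wy":0,"wz":0},
  {"hand":10,"tx":-42,"ty":5,"tz":3,"wx":0,"wy":0,"wz":0},
  {"hand":10,"tx":0,"ty":0,"tz":40,"wx":0,"wy":0,"wz":0},
  {"hand":10,"tx":0,"ty":0,"tz":20,"wx":0,"wy":0,"wz":0},
])

```text
clock: 28.2
eef_pos: [648.9, 262.3, 151.7]
tcp_rot: [-3.139, -0.001, 2.202]
contact_force: [-0.5, 0.6, -2.7]
opening: 0.382
grasp_force: 60.1
```

Request:
arm_command([
  {"hand":10,"tx":0,"ty":0,"tz":0,"wx":0,"wy":0,"wz":0},
])

```text
clock: 28.32
eef_pos: [648.5, 263.1, 151.8]
tcp_rot: [-3.138, -0.001, 2.203]
contact_force: [0.5, 0.3, -2.5]
opening: 0.381
grasp_force: 60.0
```

```bash
python3 -c "
from plan import *
where(); plan([(649,263,155,2.2,1)],10); snap('top','t2.png',(110,120,290,255),4.4)"
```

```text
28.32 [648.5 263.1 151.8] [-3.138e+00 -1.000e-03  2.203e+00] [ 0.5  0.3 -2.5] 0.381 60.0
end [648.5 263.1 154.8] 2.203
[{"hand":10,"tx":0,"ty":0,"tz":-3,"wx":0,"wy":0,"wz":0.0}]
```

View pics/t2.png

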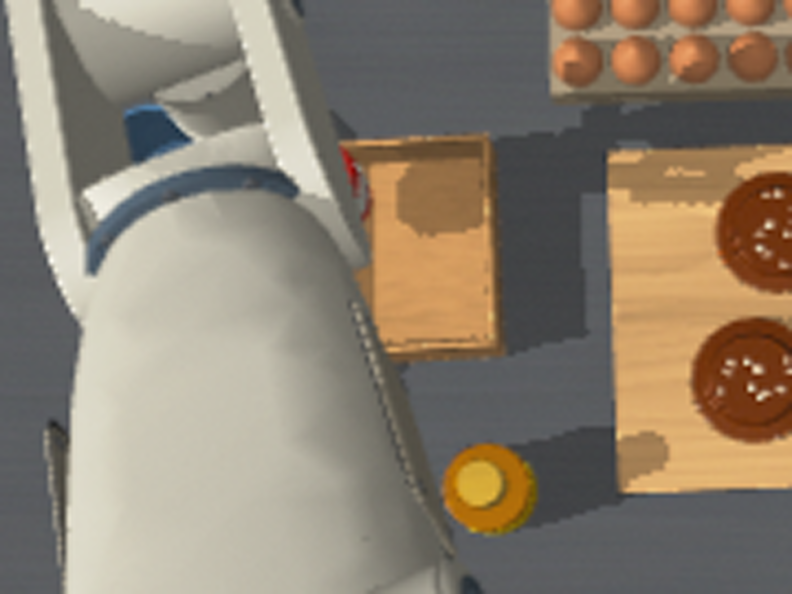

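The jar (355,180) is over its corner of the carton, and the amber jar (490,488) and carton are unmoved. Lowering it now.

Request:
arm_command([
  {"hand":10,"tx":0,"ty":0,"tz":20,"wx":0,"wy":0,"wz":0},
  {"hand":10,"tx":0,"ty":0,"tz":20,"wx":0,"wy":0,"wz":0},
  {"hand":10,"tx":0,"ty":0,"tz":15,"wx":0,"wy":0,"wz":0},
  {"hand":10,"tx":0,"ty":0,"tz":5,"wx":0,"wy":0,"wz":0},
  {"hand":10,"tx":0,"ty":0,"tz":0,"wx":0,"wy":0,"wz":0},
])

```text
clock: 29.0
eef_pos: [650.0, 263.2, 92.8]
tcp_rot: [-3.141, -0.0, 2.203]
contact_force: [0.4, 0.9, -2.9]
opening: 0.381
grasp_force: 60.3
```

Request:
arm_command([
  {"hand":10,"tx":0,"ty":0,"tz":1,"wx":0,"wy":0,"wz":0},
  {"hand":10,"tx":0,"ty":0,"tz":0,"wx":0,"wy":0,"wz":0},
])

```text
clock: 29.25
eef_pos: [650.5, 263.3, 92.8]
tcp_rot: [3.141, 0.0, 2.203]
contact_force: [-0.6, -0.4, -2.2]
opening: 0.382
grasp_force: 60.3
```

Request:
arm_command([
  {"hand":10,"tx":0,"ty":0,"tz":2,"wx":0,"wy":0,"wz":0},
  {"hand":10,"tx":0,"ty":0,"tz":1,"wx":0,"wy":0,"wz":0},
  {"hand":10,"tx":0,"ty":0,"tz":0,"wx":0,"wy":0,"wz":0},
])

```text
clock: 29.62
eef_pos: [650.2, 263.2, 89.4]
tcp_rot: [3.141, 0.0, 2.203]
contact_force: [0.1, -1.4, -1.5]
opening: 0.384
grasp_force: 60.3
```

Request:
arm_command([
  {"hand":60,"tx":0,"ty":0,"tz":0,"wx":0,"wy":0,"wz":0},
  {"hand":60,"tx":0,"ty":0,"tz":0,"wx":0,"wy":0,"wz":0},
  {"hand":60,"tx":0,"ty":0,"tz":0,"wx":0,"wy":0,"wz":0},
  {"hand":60,"tx":0,"ty":0,"tz":-20,"wx":0,"wy":0,"wz":0},
  {"hand":60,"tx":0,"ty":0,"tz":-40,"wx":0,"wy":0,"wz":0},
  {"hand":85,"tx":0,"ty":0,"tz":-30,"wx":0,"wy":0,"wz":0},
])

```text
clock: 30.38
eef_pos: [650.8, 263.5, 182.5]
tcp_rot: [3.139, 0.001, 2.203]
contact_force: [-0.2, 0.2, -0.1]
opening: 0.891
grasp_force: 0.0
```

```bash
python3 -c "
from plan import *
where(); plan([(496,356,180,2.2,5),(496,356,84,2.2,4)])"
```

```text
30.38 [650.8 263.5 182.5] [3.139e+00 1.000e-03 2.203e+00] [-0.2  0.2 -0.1] 0.891 0.0
end [496.3 356.   83.5] 2.203
[{"hand":85,"tx":33,"ty":-14,"tz":1,"wx":0,"wy":0,"wz":0.0},{"hand":85,"tx":33,"ty":-14,"tz":0,"wx":0,"wy":0,"wz":0.0},{"hand":85,"tx":34,"ty":-14,"tz":1,"wx":0,"wy":0,"wz":0.0},{"hand":85,"tx":33,"ty":-14,"tz":0,"wx":0,"wy":0,"wz":0.0},{"hand":85,"tx":33,"ty":-14,"tz":1,"wx":0,"wy":0,"wz":0.0},{"hand":85,"tx":0,"ty":0,"tz":24,"wx":0,"wy":0,"wz":0.0},{"hand":85,"tx":0,"ty":0,"tz":24,"wx":0,"wy":0,"wz":0.0},{"hand":85,"tx":0,"ty":0,"tz":24,"wx":0,"wy":0,"wz":0.0}]
[{"hand":85,"tx":0,"ty":0,"tz":24,"wx":0,"wy":0,"wz":0.0}]
```

```bash
cat > chk.py <<'E'
from h import *
# displacement of each region vs the last-saved reference scene image
a=cv2.cvtColor(cv2.imread('pics/scene0.png'),cv2.COLOR_BGR2GRAY); 
f=imaging.grab_frame('scene'); b=cv2.cvtColor(cv2.resize(f['image'][:,:,::-1],None,fx=1.56,fy=1.56,interpolation=cv2.INTER_CUBIC),cv2.COLOR_BGR2GRAY)
for n,(x0,y0,x1,y1) in dict(red=(585,340,635,405),yel=(538,322,585,390),amb=(470,260,510,320),mug=(505,385,580,460),soap=(240,255,282,328)).items():
    t=a[y0:y1,x0:x1]; w=b[y0-40:y1+40,x0-40:x1+40]; m=cv2.matchTemplate(w,t,cv2.TM_CCOEFF_NORMED); _,v,_,l=cv2.minMaxLoc(m); print(n,round(v,2),l[0]-40,l[1]-40)
E
python3 chk.py
```

```text
red 0.54 -40 -33
yel 0.98 0 0
amb 0.41 15 35
mug 0.96 0 0
soap 0.93 -1 0
```

Request:
arm_command([
  {"hand":85,"tx":33,"ty":-14,"tz":0,"wx":0,"wy":0,"wz":0},
  {"hand":85,"tx":33,"ty":-14,"tz":0,"wx":0,"wy":0,"wz":0},
  {"hand":85,"tx":34,"ty":-14,"tz":0,"wx":0,"wy":0,"wz":0},
  {"hand":85,"tx":33,"ty":-14,"tz":0,"wx":0,"wy":0,"wz":0},
  {"hand":85,"tx":33,"ty":-14,"tz":0,"wx":0,"wy":0,"wz":0},
  {"hand":85,"tx":0,"ty":0,"tz":30,"wx":0,"wy":0,"wz":0},
  {"hand":85,"tx":0,"ty":0,"tz":30,"wx":0,"wy":0,"wz":0},
  {"hand":85,"tx":0,"ty":0,"tz":25,"wx":0,"wy":0,"wz":0},
])

```text
clock: 31.42
eef_pos: [495.8, 356.1, 94.7]
tcp_rot: [3.14, 0.0, 2.203]
contact_force: [-0.7, 0.9, -0.9]
opening: 0.994
grasp_force: 0.0
```

Request:
arm_command([
  {"hand":85,"tx":0,"ty":0,"tz":13,"wx":0,"wy":0,"wz":0},
  {"hand":85,"tx":0,"ty":0,"tz":0,"wx":0,"wy":0,"wz":0},
  {"hand":10,"tx":0,"ty":0,"tz":0,"wx":0,"wy":0,"wz":0},
  {"hand":10,"tx":0,"ty":0,"tz":0,"wx":0,"wy":0,"wz":0},
  {"hand":10,"tx":0,"ty":0,"tz":0,"wx":0,"wy":0,"wz":0},
  {"hand":10,"tx":0,"ty":0,"tz":0,"wx":0,"wy":0,"wz":0},
  {"hand":10,"tx":0,"ty":0,"tz":0,"wx":0,"wy":0,"wz":0},
  {"hand":10,"tx":0,"ty":0,"tz":0,"wx":0,"wy":0,"wz":0},
])

```text
clock: 32.42
eef_pos: [496.3, 356.2, 82.1]
tcp_rot: [3.14, 0.0, 2.203]
contact_force: [0.5, 0.5, 6.9]
opening: 0.382
grasp_force: 59.2
```

Request:
arm_command([
  {"hand":10,"tx":0,"ty":0,"tz":-20,"wx":0,"wy":0,"wz":0},
  {"hand":10,"tx":0,"ty":0,"tz":-35,"wx":0,"wy":0,"wz":0},
  {"hand":10,"tx":0,"ty":0,"tz":-40,"wx":0,"wy":0,"wz":0},
  {"hand":10,"tx":0,"ty":0,"tz":-35,"wx":0,"wy":0,"wz":0},
])

```text
clock: 32.92
eef_pos: [495.3, 355.5, 213.5]
tcp_rot: [3.142, -0.0, 2.203]
contact_force: [-0.6, -0.1, -2.8]
opening: 0.382
grasp_force: 59.9
```

```bash
python3 -c "
from plan import *
where(); plan([(571,259,215,1.88,4),(571,259,155,1.88,3)],10)"
```

```text
32.92 [495.3 355.5 213.5] [ 3.142 -0.     2.203] [-0.6 -0.1 -2.8] 0.382 59.9
end [571.4 258.9 155.5] 1.883
[{"hand":10,"tx":-31,"ty":1,"tz":0,"wx":0,"wy":0,"wz":0.08},{"hand":10,"tx":-30,"ty":3,"tz":-1,"wx":0,"wy":0,"wz":0.08},{"hand":10,"tx":-30,"ty":6,"tz":0,"wx":0,"wy":0,"wz":0.08},{"hand":10,"tx":-30,"ty":9,"tz":-1,"wx":0,"wy":0,"wz":0.08},{"hand":10,"tx":0,"ty":0,"tz":20,"wx":0,"wy":0,"wz":0.0},{"hand":10,"tx":0,"ty":0,"tz":20,"wx":0,"wy":0,"wz":0.0},{"hand":10,"tx":0,"ty":0,"tz":20,"wx":0,"wy":0,"wz":0.0}]
```

Request:
arm_command([
  {"hand":10,"tx":-31,"ty":1,"tz":0,"wx":0,"wy":0,"wz":0.08},
  {"hand":10,"tx":-30,"ty":3,"tz":0,"wx":0,"wy":0,"wz":0.08},
  {"hand":10,"tx":-30,"ty":6,"tz":0,"wx":0,"wy":0,"wz":0.08},
  {"hand":10,"tx":-30,"ty":9,"tz":0,"wx":0,"wy":0,"wz":0.08},
  {"hand":10,"tx":0,"ty":0,"tz":20,"wx":0,"wy":0,"wz":0},
  {"hand":10,"tx":0,"ty":0,"tz":20,"wx":0,"wy":0,"wz":0},
  {"hand":10,"tx":0,"ty":0,"tz":18,"wx":0,"wy":0,"wz":0},
  {"hand":10,"tx":0,"ty":0,"tz":0,"wx":0,"wy":0,"wz":0},
])

```text
clock: 33.92
eef_pos: [570.6, 258.7, 152.1]
tcp_rot: [-3.139, 0.0, 1.883]
contact_force: [-1.0, -0.2, -3.4]
opening: 0.385
grasp_force: 60.1
```

```bash
python3 -c "
from plan import *
where(); plan([(571,259,90,1.88,4)],10); snap('scene','s7.png',(250,150,440,292),4)"
```

```text
33.92 [570.6 258.7 152.1] [-3.139  0.     1.883] [-1.  -0.2 -3.4] 0.385 60.1
end [570.6 258.7  90.1] 1.883
[{"hand":10,"tx":0,"ty":0,"tz":16,"wx":0,"wy":0,"wz":0.0},{"hand":10,"tx":0,"ty":0,"tz":15,"wx":0,"wy":0,"wz":0.0},{"hand":10,"tx":0,"ty":0,"tz":16,"wx":0,"wy":0,"wz":0.0},{"hand":10,"tx":0,"ty":0,"tz":15,"wx":0,"wy":0,"wz":0.0}]
```

View pics/s7.png

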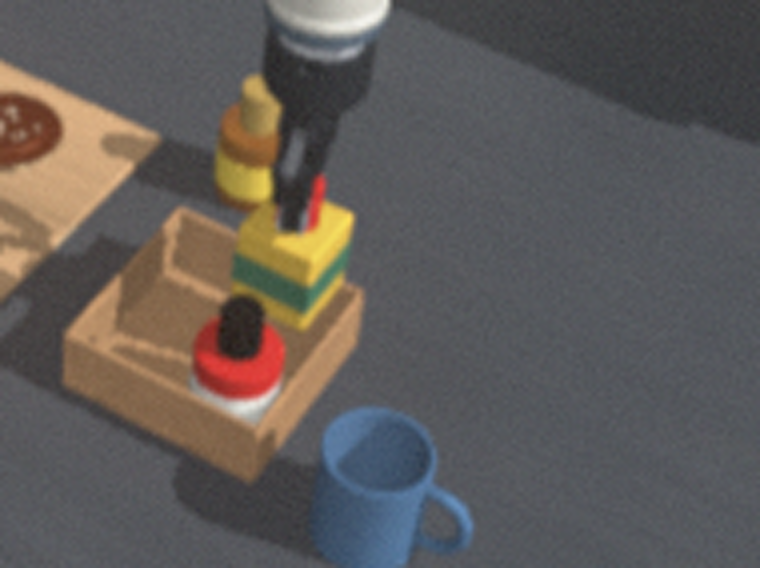

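The red jar stands in the carton (240,370), and the yellow tin (295,260) hangs square with the walls over its slot. Lowering it now.

Request:
arm_command([
  {"hand":10,"tx":0,"ty":0,"tz":20,"wx":0,"wy":0,"wz":0},
  {"hand":10,"tx":0,"ty":0,"tz":20,"wx":0,"wy":0,"wz":0},
  {"hand":10,"tx":0,"ty":0,"tz":15,"wx":0,"wy":0,"wz":0},
  {"hand":10,"tx":0,"ty":0,"tz":6,"wx":0,"wy":0,"wz":0},
  {"hand":10,"tx":0,"ty":0,"tz":1,"wx":0,"wy":0,"wz":0},
  {"hand":10,"tx":0,"ty":0,"tz":0,"wx":0,"wy":0,"wz":0},
])

```text
clock: 34.72
eef_pos: [572.2, 259.2, 91.7]
tcp_rot: [3.141, -0.0, 1.883]
contact_force: [0.4, 0.4, -3.0]
opening: 0.382
grasp_force: 60.3
```

Request:
arm_command([
  {"hand":10,"tx":0,"ty":0,"tz":1,"wx":0,"wy":0,"wz":0},
  {"hand":10,"tx":0,"ty":0,"tz":1,"wx":0,"wy":0,"wz":0},
  {"hand":10,"tx":0,"ty":0,"tz":0,"wx":0,"wy":0,"wz":0},
])

```text
clock: 35.1
eef_pos: [571.8, 259.1, 89.4]
tcp_rot: [3.142, -0.0, 1.883]
contact_force: [0.3, -0.0, -2.0]
opening: 0.383
grasp_force: 60.3
```

Request:
arm_command([
  {"hand":10,"tx":0,"ty":0,"tz":1,"wx":0,"wy":0,"wz":0},
  {"hand":10,"tx":0,"ty":0,"tz":1,"wx":0,"wy":0,"wz":0},
  {"hand":60,"tx":0,"ty":0,"tz":0,"wx":0,"wy":0,"wz":0},
  {"hand":60,"tx":0,"ty":0,"tz":0,"wx":0,"wy":0,"wz":0},
  {"hand":60,"tx":0,"ty":0,"tz":0,"wx":0,"wy":0,"wz":0},
  {"hand":60,"tx":0,"ty":0,"tz":-20,"wx":0,"wy":0,"wz":0},
  {"hand":60,"tx":0,"ty":0,"tz":-40,"wx":0,"wy":0,"wz":0},
  {"hand":85,"tx":0,"ty":0,"tz":-30,"wx":0,"wy":0,"wz":0},
])

```text
clock: 36.1
eef_pos: [572.4, 259.4, 180.3]
tcp_rot: [3.139, -0.0, 1.883]
contact_force: [0.4, 0.1, -0.7]
opening: 0.894
grasp_force: 0.0
```

```bash
python3 -c "
from plan import *
where(); plan([(424,139,180,1.88,5)])"; python3 chk.py
```

```text
36.1 [572.4 259.4 180.3] [ 3.139 -0.     1.883] [ 0.4  0.1 -0.7] 0.894 0.0
end [424.2 139.1 180.3] 1.883
[{"hand":85,"tx":-14,"ty":-36,"tz":0,"wx":0,"wy":0,"wz":0.0},{"hand":85,"tx":-14,"ty":-35,"tz":0,"wx":0,"wy":0,"wz":0.0},{"hand":85,"tx":-13,"ty":-36,"tz":0,"wx":0,"wy":0,"wz":0.0},{"hand":85,"tx":-14,"ty":-36,"tz":0,"wx":0,"wy":0,"wz":0.0},{"hand":85,"tx":-14,"ty":-35,"tz":0,"wx":0,"wy":0,"wz":0.0}]
red 0.21 -40 40
yel 0.24 -40 -8
amb 0.6 -2 0
mug 0.97 0 0
soap 0.93 -1 0
```

Request:
arm_command([
  {"hand":85,"tx":-14,"ty":-36,"tz":0,"wx":0,"wy":0,"wz":0},
  {"hand":85,"tx":-14,"ty":-35,"tz":0,"wx":0,"wy":0,"wz":0},
  {"hand":85,"tx":-13,"ty":-36,"tz":0,"wx":0,"wy":0,"wz":0},
  {"hand":85,"tx":-14,"ty":-36,"tz":0,"wx":0,"wy":0,"wz":0},
  {"hand":85,"tx":-14,"ty":-35,"tz":0,"wx":0,"wy":0,"wz":0},
  {"hand":85,"tx":0,"ty":0,"tz":0,"wx":0,"wy":0,"wz":0},
])

```text
clock: 36.9
eef_pos: [421.9, 137.6, 178.2]
tcp_rot: [3.142, 0.0, 1.882]
contact_force: [0.6, 0.4, 1.4]
opening: 0.996
grasp_force: 0.0
```

```bash
python3 chk.py; python3 -c "
from plan import *
where(); plan([(424,139,83,1.88,4)])"
```

```text
red 0.22 -40 40
yel 0.24 -40 -8
amb 0.97 0 0
mug 0.97 0 0
soap 0.99 0 0
36.95 [423.6 138.5 178.5] [ 3.14  -0.     1.882] [ 1.2  1.2 -0.2] 0.998 0.0
end [424.6 138.8  82.5] 1.882
[{"hand":85,"tx":0,"ty":0,"tz":24,"wx":0,"wy":0,"wz":0.0},{"hand":85,"tx":0,"ty":0,"tz":24,"wx":0,"wy":0,"wz":0.0},{"hand":85,"tx":0,"ty":0,"tz":24,"wx":0,"wy":0,"wz":0.0},{"hand":85,"tx":0,"ty":1,"tz":24,"wx":0,"wy":0,"wz":0.0}]
```

Request:
arm_command([
  {"hand":85,"tx":0,"ty":0,"tz":30,"wx":0,"wy":0,"wz":0},
  {"hand":85,"tx":0,"ty":0,"tz":30,"wx":0,"wy":0,"wz":0},
  {"hand":85,"tx":0,"ty":0,"tz":25,"wx":0,"wy":0,"wz":0},
  {"hand":85,"tx":0,"ty":0,"tz":10,"wx":0,"wy":0,"wz":0},
  {"hand":10,"tx":0,"ty":0,"tz":0,"wx":0,"wy":0,"wz":0},
  {"hand":10,"tx":0,"ty":0,"tz":0,"wx":0,"wy":0,"wz":0},
  {"hand":10,"tx":0,"ty":0,"tz":0,"wx":0,"wy":0,"wz":0},
  {"hand":10,"tx":0,"ty":0,"tz":0,"wx":0,"wy":0,"wz":0},
])

```text
clock: 37.95
eef_pos: [424.6, 139.1, 83.3]
tcp_rot: [3.139, -0.0, 1.883]
contact_force: [1.6, -1.0, 5.7]
opening: 0.385
grasp_force: 59.1
```

Request:
arm_command([
  {"hand":10,"tx":0,"ty":0,"tz":0,"wx":0,"wy":0,"wz":0},
  {"hand":10,"tx":0,"ty":0,"tz":0,"wx":0,"wy":0,"wz":0},
])

```text
clock: 38.2
eef_pos: [424.6, 139.1, 83.3]
tcp_rot: [3.139, -0.0, 1.883]
contact_force: [1.0, 1.0, 7.4]
opening: 0.381
grasp_force: 59.1
```

Request:
arm_command([
  {"hand":10,"tx":0,"ty":0,"tz":-20,"wx":0,"wy":0,"wz":0},
  {"hand":10,"tx":0,"ty":0,"tz":-35,"wx":0,"wy":0,"wz":0},
  {"hand":10,"tx":0,"ty":0,"tz":-40,"wx":0,"wy":0,"wz":0},
  {"hand":10,"tx":0,"ty":0,"tz":-35,"wx":0,"wy":0,"wz":0},
])

```text
clock: 38.7
eef_pos: [423.4, 138.7, 213.9]
tcp_rot: [3.141, -0.0, 1.883]
contact_force: [0.5, 0.3, -1.5]
opening: 0.384
grasp_force: 60.1
```

```bash
python3 -c "
from plan import *
where(); plan([(575,181,215,1.88,5)],10)"
```

```text
38.7 [423.4 138.7 213.9] [ 3.141 -0.     1.883] [ 0.5  0.3 -1.5] 0.384 60.1
end [574.6 181.2 214.9] 1.883
[{"hand":10,"tx":-1,"ty":31,"tz":0,"wx":0,"wy":0,"wz":0.0},{"hand":10,"tx":-2,"ty":32,"tz":0,"wx":0,"wy":0,"wz":0.0},{"hand":10,"tx":-1,"ty":31,"tz":-1,"wx":0,"wy":0,"wz":0.0},{"hand":10,"tx":-1,"ty":32,"tz":0,"wx":0,"wy":0,"wz":0.0},{"hand":10,"tx":-1,"ty":31,"tz":0,"wx":0,"wy":0,"wz":0.0}]
```

Request:
arm_command([
  {"hand":10,"tx":-1,"ty":31,"tz":0,"wx":0,"wy":0,"wz":0},
  {"hand":10,"tx":-2,"ty":32,"tz":0,"wx":0,"wy":0,"wz":0},
  {"hand":10,"tx":-1,"ty":31,"tz":0,"wx":0,"wy":0,"wz":0},
  {"hand":10,"tx":-1,"ty":32,"tz":0,"wx":0,"wy":0,"wz":0},
  {"hand":10,"tx":-1,"ty":31,"tz":0,"wx":0,"wy":0,"wz":0},
  {"hand":10,"tx":0,"ty":0,"tz":30,"wx":0,"wy":0,"wz":0},
  {"hand":10,"tx":0,"ty":0,"tz":30,"wx":0,"wy":0,"wz":0},
  {"hand":10,"tx":0,"ty":0,"tz":0,"wx":0,"wy":0,"wz":0},
])

```text
clock: 39.7
eef_pos: [572.8, 180.6, 150.1]
tcp_rot: [-3.136, -0.0, 1.883]
contact_force: [-0.8, 0.2, -2.4]
opening: 0.384
grasp_force: 60.5
```

```bash
python3 -c "
from plan import *
where(); plan([(575,181,91,1.88,4)],10); snap('scene','s8.png',(250,150,440,292),4)"
```

```text
39.7 [572.8 180.6 150.1] [-3.136 -0.     1.883] [-0.8  0.2 -2.4] 0.384 60.5
end [574.7 181.2  91.1] 1.883
[{"hand":10,"tx":0,"ty":1,"tz":15,"wx":0,"wy":0,"wz":0.0},{"hand":10,"tx":0,"ty":0,"tz":15,"wx":0,"wy":0,"wz":0.0},{"hand":10,"tx":0,"ty":1,"tz":14,"wx":0,"wy":0,"wz":0.0},{"hand":10,"tx":0,"ty":0,"tz":15,"wx":0,"wy":0,"wz":0.0}]
```

View pics/s8.png

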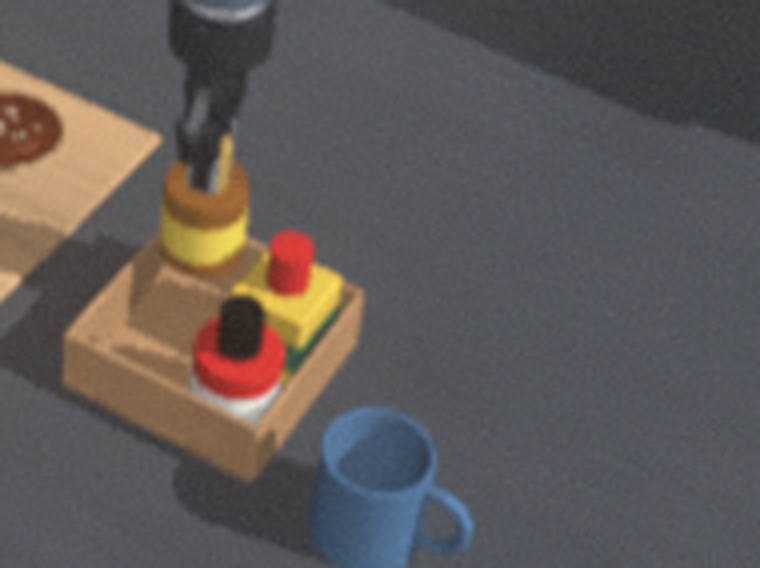

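Red (240,370) and yellow (290,320) stand in the carton, and amber (205,215) is over its slot. Lower and release.

Request:
arm_command([
  {"hand":10,"tx":0,"ty":1,"tz":20,"wx":0,"wy":0,"wz":0},
  {"hand":10,"tx":0,"ty":0,"tz":20,"wx":0,"wy":0,"wz":0},
  {"hand":10,"tx":0,"ty":0,"tz":15,"wx":0,"wy":0,"wz":0},
  {"hand":10,"tx":0,"ty":0,"tz":3,"wx":0,"wy":0,"wz":0},
  {"hand":10,"tx":0,"ty":0,"tz":1,"wx":0,"wy":0,"wz":0},
  {"hand":10,"tx":0,"ty":0,"tz":1,"wx":0,"wy":0,"wz":0},
  {"hand":10,"tx":0,"ty":0,"tz":0,"wx":0,"wy":0,"wz":0},
])

```text
clock: 40.62
eef_pos: [576.1, 181.7, 92.8]
tcp_rot: [3.141, 0.0, 1.883]
contact_force: [-0.6, -0.4, -1.3]
opening: 0.377
grasp_force: 60.8
```

Request:
arm_command([
  {"hand":10,"tx":0,"ty":0,"tz":1,"wx":0,"wy":0,"wz":0},
  {"hand":10,"tx":0,"ty":0,"tz":0,"wx":0,"wy":0,"wz":0},
])

```text
clock: 40.88
eef_pos: [575.8, 181.6, 91.3]
tcp_rot: [3.142, 0.0, 1.883]
contact_force: [0.2, -0.1, -2.5]
opening: 0.383
grasp_force: 60.8
```

Request:
arm_command([
  {"hand":10,"tx":0,"ty":0,"tz":2,"wx":0,"wy":0,"wz":0},
  {"hand":10,"tx":0,"ty":0,"tz":1,"wx":0,"wy":0,"wz":0},
  {"hand":10,"tx":0,"ty":0,"tz":0,"wx":0,"wy":0,"wz":0},
  {"hand":60,"tx":0,"ty":0,"tz":0,"wx":0,"wy":0,"wz":0},
  {"hand":60,"tx":0,"ty":0,"tz":0,"wx":0,"wy":0,"wz":0},
  {"hand":60,"tx":0,"ty":0,"tz":0,"wx":0,"wy":0,"wz":0},
  {"hand":60,"tx":0,"ty":0,"tz":-20,"wx":0,"wy":0,"wz":0},
  {"hand":60,"tx":0,"ty":0,"tz":-40,"wx":0,"wy":0,"wz":0},
])

```text
clock: 41.88
eef_pos: [574.6, 181.2, 147.4]
tcp_rot: [-3.138, -0.0, 1.883]
contact_force: [0.5, 1.0, 0.3]
opening: 0.704
grasp_force: 0.0
```

```bash
python3 -c "
from plan import *
where(); plan([(540,100,200,1.88,3),(384,-283,140,.94,13),(384,-283,80,.94,3)],0)"
```

```text
41.88 [574.6 181.2 147.4] [-3.138 -0.     1.883] [0.5 1.  0.3] 0.704 0.0
end [ 384.5 -282.9   80.4] 0.943
[{"hand":0,"tx":-22,"ty":-19,"tz":-18,"wx":0,"wy":0,"wz":0.0},{"hand":0,"tx":-22,"ty":-20,"tz":-17,"wx":0,"wy":0,"wz":0.0},{"hand":0,"tx":-23,"ty":-19,"tz":-18,"wx":0,"wy":0,"wz":0.0},{"hand":0,"tx":-24,"ty":-20,"tz":5,"wx":0,"wy":0,"wz":0.07},{"hand":0,"tx":-26,"ty":-19,"tz":4,"wx":0,"wy":0,"wz":0.08},{"hand":0,"tx":-27,"ty":-17,"tz":5,"wx":0,"wy":0,"wz":0.07},{"hand":0,"tx":-28,"ty":-14,"tz":5,"wx":0,"wy":0,"wz":0.07},{"hand":0,"tx":-30,"ty":-13,"tz":4,"wx":0,"wy":0,"wz":0.07}]
[{"hand":0,"tx":-30,"ty":-11,"tz":5,"wx":0,"wy":0,"wz":0.08},{"hand":0,"tx":-30,"ty":-8,"tz":5,"wx":0,"wy":0,"wz":0.07},{"hand":0,"tx":-31,"ty":-6,"tz":4,"wx":0,"wy":0,"wz":0.07},{"hand":0,"tx":-32,"ty":-3,"tz":5,"wx":0,"wy":0,"wz":0.07},{"hand":0,"tx":-32,"ty":-2,"tz":4,"wx":0,"wy":0,"wz":0.08},{"hand":0,"tx":-31,"ty":1,"tz":5,"wx":0,"wy":0,"wz":0.07},{"hand":0,"tx":-32,"ty":3,"tz":5,"wx":0,"wy":0,"wz":0.07},{"hand":0,"tx":-31,"ty":6,"tz":4,"wx":0,"wy":0,"wz":0.07}]
[{"hand":0,"tx":0,"ty":0,"tz":20,"wx":0,"wy":0,"wz":0.0},{"hand":0,"tx":0,"ty":0,"tz":20,"wx":0,"wy":0,"wz":0.0},{"hand":0,"tx":0,"ty":0,"tz":20,"wx":0,"wy":0,"wz":0.0}]
```

Request:
arm_command([
  {"hand":60,"tx":0,"ty":0,"tz":-30,"wx":0,"wy":0,"wz":0},
  {"hand":60,"tx":0,"ty":0,"tz":-23,"wx":0,"wy":0,"wz":0},
  {"hand":0,"tx":-33,"ty":-29,"tz":0,"wx":0,"wy":0,"wz":0},
  {"hand":0,"tx":-34,"ty":-29,"tz":0,"wx":0,"wy":0,"wz":0},
  {"hand":0,"tx":-24,"ty":-20,"tz":5,"wx":0,"wy":0,"wz":0.07},
  {"hand":0,"tx":-26,"ty":-19,"tz":4,"wx":0,"wy":0,"wz":0.08},
  {"hand":0,"tx":-27,"ty":-17,"tz":5,"wx":0,"wy":0,"wz":0.07},
  {"hand":0,"tx":-28,"ty":-14,"tz":5,"wx":0,"wy":0,"wz":0.07},
], squeeze=40)

```text
clock: 42.88
eef_pos: [493.0, -18.3, 182.3]
tcp_rot: [3.141, 0.0, 1.591]
contact_force: [0.1, -0.5, -0.0]
opening: 0.001
grasp_force: 0.0
```

Request:
arm_command([
  {"hand":0,"tx":-30,"ty":-13,"tz":4,"wx":0,"wy":0,"wz":0.07},
  {"hand":0,"tx":-30,"ty":-11,"tz":5,"wx":0,"wy":0,"wz":0.08},
  {"hand":0,"tx":-30,"ty":-8,"tz":5,"wx":0,"wy":0,"wz":0.07},
  {"hand":0,"tx":-31,"ty":-6,"tz":4,"wx":0,"wy":0,"wz":0.07},
  {"hand":0,"tx":-32,"ty":-3,"tz":5,"wx":0,"wy":0,"wz":0.07},
  {"hand":0,"tx":-32,"ty":-2,"tz":4,"wx":0,"wy":0,"wz":0.08},
  {"hand":0,"tx":-31,"ty":1,"tz":5,"wx":0,"wy":0,"wz":0.07},
  {"hand":0,"tx":-32,"ty":3,"tz":5,"wx":0,"wy":0,"wz":0.07},
])

```text
clock: 43.88
eef_pos: [396.7, -254.0, 145.3]
tcp_rot: [3.141, -0.0, 1.011]
contact_force: [-0.4, -0.7, 0.1]
opening: -0.001
grasp_force: 0.0
```

```bash
python3 -c "
from plan import *
where(); plan([(384,-283,130,.94,2),(384,-283,70,.94,4)],0); snap('scene','s9.png',(130,60,450,300),2.5)"
```

```text
43.88 [ 396.7 -254.   145.3] [ 3.141 -0.     1.011] [-0.4 -0.7  0.1] -0.001 0.0
end [ 383.9 -282.7   70.3] 0.941
[{"hand":0,"tx":-16,"ty":2,"tz":8,"wx":0,"wy":0,"wz":0.04},{"hand":0,"tx":-15,"ty":3,"tz":7,"wx":0,"wy":0,"wz":0.03},{"hand":0,"tx":0,"ty":0,"tz":15,"wx":0,"wy":0,"wz":0.0},{"hand":0,"tx":0,"ty":0,"tz":15,"wx":0,"wy":0,"wz":0.0},{"hand":0,"tx":0,"ty":0,"tz":15,"wx":0,"wy":0,"wz":0.0},{"hand":0,"tx":0,"ty":0,"tz":15,"wx":0,"wy":0,"wz":0.0}]
```

View pics/s9.png

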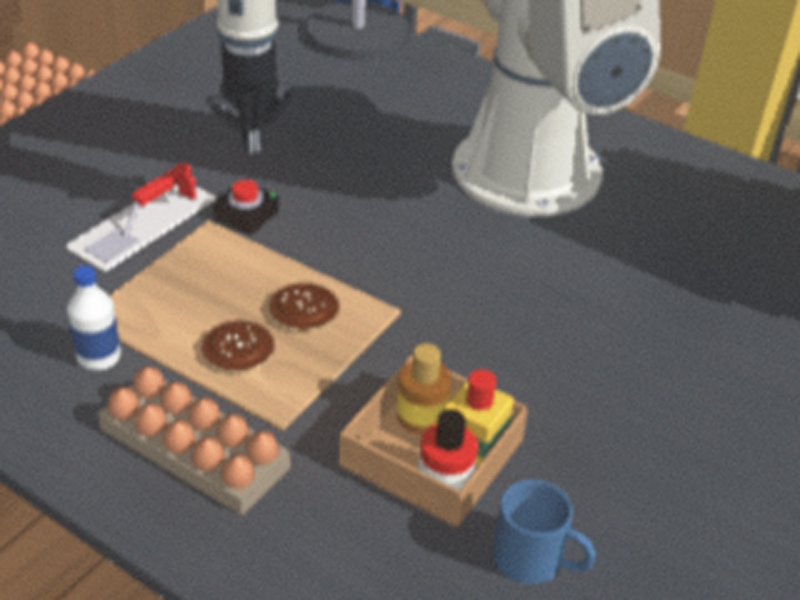

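Everything is in place: biscuits glaze up (303,305 and 237,345), the three goods upright in the carton, the spatula on its rest (145,215), bystanders unmoved. Now the shutter.

Request:
arm_command([
  {"hand":0,"tx":-16,"ty":2,"tz":8,"wx":0,"wy":0,"wz":0.04},
  {"hand":0,"tx":-15,"ty":3,"tz":7,"wx":0,"wy":0,"wz":0.03},
  {"hand":0,"tx":0,"ty":0,"tz":20,"wx":0,"wy":0,"wz":0},
  {"hand":0,"tx":0,"ty":0,"tz":20,"wx":0,"wy":0,"wz":0},
  {"hand":0,"tx":0,"ty":0,"tz":20,"wx":0,"wy":0,"wz":0},
  {"hand":0,"tx":0,"ty":0,"tz":9,"wx":0,"wy":0,"wz":0},
  {"hand":0,"tx":0,"ty":0,"tz":0,"wx":0,"wy":0,"wz":0},
  {"hand":0,"tx":0,"ty":0,"tz":0,"wx":0,"wy":0,"wz":0},
])

```text
clock: 44.92
eef_pos: [384.7, -282.0, 61.8]
tcp_rot: [3.141, 0.0, 0.943]
contact_force: [-0.4, -1.3, 0.4]
opening: 0.001
grasp_force: 0.0
```

```bash
python3 -c "
from plan import *
where()"
```

```text
44.92 [ 384.7 -282.    61.8] [3.141 0.    0.943] [-0.4 -1.3  0.4] 0.001 0.0
```

Request:
arm_command([
  {"hand":0,"tx":0,"ty":0,"tz":3,"wx":0,"wy":0,"wz":0},
  {"hand":0,"tx":0,"ty":0,"tz":3,"wx":0,"wy":0,"wz":0},
  {"hand":0,"tx":0,"ty":0,"tz":2,"wx":0,"wy":0,"wz":0},
  {"hand":0,"tx":0,"ty":0,"tz":2,"wx":0,"wy":0,"wz":0},
  {"hand":0,"tx":0,"ty":0,"tz":2,"wx":0,"wy":0,"wz":0},
  {"hand":0,"tx":0,"ty":0,"tz":0,"wx":0,"wy":0,"wz":0},
  {"hand":0,"tx":0,"ty":0,"tz":0,"wx":0,"wy":0,"wz":0},
])

```text
clock: 45.8
eef_pos: [384.5, -281.9, 49.4]
tcp_rot: [3.141, -0.0, 0.943]
contact_force: [1.0, -0.7, 1.3]
opening: 0.0
grasp_force: 1.1
```

Request:
arm_command([
  {"hand":0,"tx":0,"ty":0,"tz":1,"wx":0,"wy":0,"wz":0},
  {"hand":0,"tx":0,"ty":0,"tz":0,"wx":0,"wy":0,"wz":0},
])

```text
clock: 46.05
eef_pos: [384.5, -281.9, 48.3]
tcp_rot: [3.141, -0.0, 0.943]
contact_force: [1.7, -0.9, 2.0]
opening: 0.0
grasp_force: 1.2
```

Request:
arm_command([
  {"hand":0,"tx":0,"ty":0,"tz":1,"wx":0,"wy":0,"wz":0},
  {"hand":0,"tx":0,"ty":0,"tz":0,"wx":0,"wy":0,"wz":0},
])

```text
clock: 46.3
eef_pos: [384.5, -281.9, 47.4]
tcp_rot: [3.141, 0.0, 0.943]
contact_force: [0.9, -0.2, 6.2]
opening: -0.002
grasp_force: 2.8
```

```bash
python3 -c "
from plan import *
where()"
```

```text
46.3 [ 384.5 -281.9   47.4] [3.141 0.    0.943] [ 0.9 -0.2  6.2] -0.002 2.8
```

Request:
arm_command([
  {"hand":0,"tx":0,"ty":0,"tz":0,"wx":0,"wy":0,"wz":0},
  {"hand":0,"tx":0,"ty":0,"tz":0,"wx":0,"wy":0,"wz":0},
  {"hand":0,"tx":0,"ty":0,"tz":0,"wx":0,"wy":0,"wz":0},
  {"hand":0,"tx":0,"ty":0,"tz":0,"wx":0,"wy":0,"wz":0},
  {"hand":0,"tx":0,"ty":0,"tz":0,"wx":0,"wy":0,"wz":0},
  {"hand":0,"tx":0,"ty":0,"tz":0,"wx":0,"wy":0,"wz":0},
  {"hand":0,"tx":0,"ty":0,"tz":0,"wx":0,"wy":0,"wz":0},
  {"hand":0,"tx":0,"ty":0,"tz":0,"wx":0,"wy":0,"wz":0},
])

```text
clock: 47.3
eef_pos: [384.5, -281.8, 47.5]
tcp_rot: [3.141, 0.0, 0.943]
contact_force: [0.7, -0.8, 5.5]
opening: -0.002
grasp_force: 2.8
```

Request:
arm_command([
  {"hand":0,"tx":0,"ty":0,"tz":0,"wx":0,"wy":0,"wz":0},
  {"hand":0,"tx":0,"ty":0,"tz":0,"wx":0,"wy":0,"wz":0},
  {"hand":0,"tx":0,"ty":0,"tz":3,"wx":0,"wy":0,"wz":0},
  {"hand":0,"tx":0,"ty":0,"tz":3,"wx":0,"wy":0,"wz":0},
  {"hand":0,"tx":0,"ty":0,"tz":2,"wx":0,"wy":0,"wz":0},
  {"hand":0,"tx":0,"ty":0,"tz":0,"wx":0,"wy":0,"wz":0},
  {"hand":0,"tx":0,"ty":0,"tz":0,"wx":0,"wy":0,"wz":0},
])

```text
clock: 48.18
eef_pos: [384.6, -281.9, 39.8]
tcp_rot: [3.141, -0.0, 0.943]
contact_force: [0.0, 1.6, 12.0]
opening: 0.001
grasp_force: 6.0
```

Force of 12 N at 39.8 mm means it is fully down. Letting go, then a numeric check before handing in.

Request:
arm_command([
  {"hand":0,"tx":0,"ty":0,"tz":-10,"wx":0,"wy":0,"wz":0},
  {"hand":0,"tx":0,"ty":0,"tz":-20,"wx":0,"wy":0,"wz":0},
  {"hand":0,"tx":0,"ty":0,"tz":-40,"wx":0,"wy":0,"wz":0},
  {"hand":0,"tx":0,"ty":0,"tz":-40,"wx":0,"wy":0,"wz":0},
  {"hand":0,"tx":0,"ty":0,"tz":0,"wx":0,"wy":0,"wz":0},
  {"hand":0,"tx":0,"ty":0,"tz":0,"wx":0,"wy":0,"wz":0},
])

```text
clock: 48.92
eef_pos: [383.6, -281.2, 148.5]
tcp_rot: [-3.14, 0.0, 0.943]
contact_force: [0.1, 1.0, -1.0]
opening: 0.001
grasp_force: 0.0
```

```bash
python3 -c "
from plan import *
where(); ref=np.load('cal_scene.npz')['im'].astype(int); b=imaging.grab_frame('scene')['image'].astype(int)
d=cv2.GaussianBlur(np.abs(ref-b).max(2).astype(np.float32),(5,5),0)>30
n,l,s,c=cv2.connectedComponentsWithStats(d.astype(np.uint8)); print([x.tolist() for x in s[1:] if x[4]>10])"
```

```text
48.92 [ 383.6 -281.2  148.5] [-3.14   0.     0.943] [ 0.1  1.  -1. ] 0.001 0.0
[[206, 0, 80, 83, 2051], [347, 0, 27, 103, 1164], [381, 0, 4, 4, 12], [388, 0, 6, 26, 119], [382, 6, 4, 17, 41], [335, 8, 5, 30, 103], [383, 25, 4, 17, 40], [379, 43, 16, 58, 328], [215, 75, 4, 19, 50], [218, 101, 6, 4, 11], [354, 100, 7, 5, 21], [225, 107, 9, 14, 83], [195, 126, 11, 8, 44], [192, 138, 5, 3, 14], [5, 172, 3, 11, 20], [208, 181, 32, 13, 247], [207, 194, 33, 16, 327]]
```

Biscuit A's region changed, so it may have been knocked. I'll measure its position before handing in.

```bash
python3 -c "
from h import *
for name in ('scene','top'):
    snap(name,'z_%s.png'%name); im=np.load('cal_%s.npz'%name)['im'].astype(int); R,G,B=im[...,0],im[...,1],im[...,2]
    m=((R>60)&(R<170)&(R-G>40)&(G-B>8)&(G<95)).astype(np.uint8)
    n,l,s,c=cv2.connectedComponentsWithStats(m)
    for i in range(1,n):
        if s[i][4]>150: print(name,s[i].tolist(),c[i].round(1),px2w(name,*c[i],24).round(0)[:2])
"
```

```text
scene [213, 174, 52, 26, 524] [239.7 187.1] [562. -78.]
top [267, 167, 40, 53, 1123] [286.8 193.4] [555. -85.]
```

```bash
python3 -c "
from h import *
from scipy.optimize import minimize
for name in ('top','scene'):
    im=np.load('cal_%s.npz'%name)['im'].astype(int); R,G,B=im[...,0],im[...,1],im[...,2]
    m=((R>50)&(R<185)&(R-G>35)&(G<115)&(G-B>5)).astype(np.uint8); m=cv2.morphologyEx(m,cv2.MORPH_CLOSE,np.ones((3,3)))
    yy,xx=np.mgrid[160:230,255:320] if name=='top' else np.mgrid[165:215,200:275]
    W=np.array([px2w(name,u,v,18) for u,v in zip(xx.ravel(),yy.ravel())])[:,:2]; M=m[yy.ravel(),xx.ravel()]
    def pred(p): return np.max([1/(1+np.exp((np.hypot(*(W-p[i:i+2]).T)-p[4])/3)) for i in (0,2)],0)
    f=lambda p:((pred(p)-M)**2).sum()
    b=min((minimize(f,s,method='Nelder-Mead',options=dict(maxiter=4000)) for s in ([620,-110,510,-78,50],[590,-90,510,-78,50])),key=lambda o:o.fun)
    p=b.x; print(name,p.round(1),'dist',round(np.hypot(p[0]-p[2],p[1]-p[3]),1),'res',round(b.fun,1),M.sum())
"
```

```text
top [ 602.  -106.7  512.9  -65.6   50.3] dist 98.2 res 57.1 1273
scene [ 600.1 -109.8  510.3  -68.4   49. ] dist 98.9 res 41.8 815
```

Both views agree: two flat 50 mm-radius discs at (601,-108) and (512,-67), just touching and well inside the board. I'll wait a moment, confirm they are at rest, then hand in.

Request:
arm_command([
  {"hand":0,"tx":0,"ty":0,"tz":0,"wx":0,"wy":0,"wz":0},
  {"hand":0,"tx":0,"ty":0,"tz":0,"wx":0,"wy":0,"wz":0},
  {"hand":0,"tx":0,"ty":0,"tz":0,"wx":0,"wy":0,"wz":0},
  {"hand":0,"tx":0,"ty":0,"tz":0,"wx":0,"wy":0,"wz":0},
])

```text
clock: 49.58
eef_pos: [384.3, -281.7, 149.2]
tcp_rot: [-3.142, 0.0, 0.943]
contact_force: [-0.2, 0.2, 0.0]
opening: -0.001
grasp_force: 0.0
```

```bash
python3 -c "
from h import *
ref=np.load('cal_scene.npz')['im'].astype(int); b=imaging.grab_frame('scene')['image'].astype(int)
d=cv2.GaussianBlur(np.abs(ref-b).max(2).astype(np.float32),(5,5),0)
print('biscuit change',d[165:215,200:275].max(),'goods',d[180:270,260:350].max(),'spatula/button',d[120:170,150:245].max())
if d[165:215,200:275].max()<30: print(r.sign_off())"
```

```text
biscuit change 5.7421875 goods 6.6679688 spatula/button 11.71875
the job is handed in; nothing more can be done
None
```

I handed the job in with both biscuits glaze up on the board, all three goods upright in the carton, the spatula on its rest and the shutter held halfway, pressed fully and let go; biscuit A was knocked aside late but camera measurements show it flat on the board, and the hand-in returned no verdict.

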